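# Put the laundry refills away on the mudroom counter

## Robot

A 6-joint arm with a two-finger parallel gripper is mounted at the origin on the work surface. World frame = base frame: x ahead of the robot, y to its left, z up, the work surface at z = 0. Lengths are in m, angles in rad, forces in N, time in s.
With the tool pointing down it reaches from about 0.35 to 0.8 m from the base axis. Payload 7.3 kg.
Tool frame: the origin (TCP) lies at the very end of the fingers, on their centre line; the grasp point (between the pads) lies 19 mm behind it; z points along the fingers, y is the direction in which the jaws open and shut (so a half turn about z gives the same grasp; the last joint's range is limited). The gripper opens to 85 mm and grips with 20 to 120 N. Pads are 22 mm wide; open, the fingers measure 114 mm over their backs; the gripper's body (76 mm by 85 mm) begins 54 mm behind the grasp point. The pads swing forward as they close: fully open they stand 13 mm farther back than shut.
Start: joints at [-1.382, 0.342, 1.524, -0, 1.275, -0.146], TCP at [0.173, -0.496, 0.231] pointing down, gripper open.
Joint ranges: [-2.53, 2.53], [-0.77, 2.02], [0.04, 2.7], [-1, 4.14], [0.28, 2.66], [-3.11, 3.11]. Speed limits (rad/s): [2.57, 2.57, 3.14, 3.14, 3.14, 3.14].

## Interface

Orientations are given as a unit quaternion [x, y, z, w].
In Python, from station import ctrl gives the robot as it stands.
- The arm moves only by the tool send_rows, never from a script. Its argument "plan" is a list of rows, each a list of 4 numbers: the shift along the tool's x, y, z in m, then the turn about the tool's z in degrees. A call has 1 to 10 rows; each row shifts and turns the commanded pose from where the row before left it, along the tool's axes as they then stand; what a row does not reach is not made up. A row lasts 1/10 s, in which the tool goes at most 50 mm and 8.59 degrees, less where a joint would pass 70% of its speed; a pose out of reach is approached as far as the arm can. A call is refused whole if a number of a shift passes 0.05 or a number of a turn 8.59, either way. A call with a gripper value outside its range is refused whole. "fingers" is the closure, from 0 (fully open) to 1 (shut), set as the call begins (left out, the last holds). The fingers move at their own pace and stop on an object; "squeeze" is the grip in N (left out, the last holds). Time passes only in rows, so rows that do not move let the fingers close. It gives the time, the measured TCP pose, the force and the opening at its end, in the units of the state.
- ctrl.get_state(): the state, without advancing time (a new reading comes with each control period).
- ctrl.get_image(name): name is "scene" or "top" or "wrist"; returns a dict with "frame" (400x640x3 uint8, red, green, blue), "K" (3x3 intrinsics, pixels), "cam_to_world" (4x4, takes a point from camera to world coordinates). Camera axes: x right, y up, looking along -z (the intrinsics and any distortion apply to the point x, -y, -z); pixel columns grow to the right and rows downward; lengths in m; the calibration is good to about 2 mm. A picture is of the moment at which its call begins. There is no depth.
- ctrl.hand_in(): hands the job in, once; it reports no verdict.
The state is a dict: "t": time; "joints": joint angles; "joint_velocities": joint speeds; "joint_torque": joint torques, N m; "tcp_pos": TCP position; "eef_rot": TCP orientation; "force": force on the tool from outside, world axes, zero at the start; "moment": the same for the moment, N m; "gripper_width": finger opening in m.
Only numpy, scipy, OpenCV 4.12 (cv2) and the standard library are available. Lean on these libraries where they do the work, as an engineer would, in place of code of your own. Each camera call takes 0.05 s, during which the arm holds its last target.

## Task

Put the laundry supplies away: stand the detergent jar in the round dish of its size and the measuring cup, mouth up, in the other one. Stand the tall carton in the wooden rack with a broad side against the fixed end wall and the short carton broad side against it, then push the sliding end stop up snug so that no gaps are left in the row. Knock none of the four over, and leave everything upright, released and at rest.

Things in the scene. Friction and masses are not known exactly. Their poses are not given: they have to be found in the camera images.
- jar_mid (a point): White plastic detergent pod jar with a white twist cap, standing upright: 64 mm in diameter, 95 mm tall. This point is on its axis, half-way up (47.5 mm above its underside); z up. Loose, 0.17 to 0.35 kg.
- cup_mid (a point): Small open aluminium measuring cup, mouth up: 48 mm outer diameter at the rim (46 at the foot), 60 mm tall, with a flat strap handle 14 mm wide and 3 mm thick at rim height that sticks out from the wall to 59 mm from the axis, along the cup's -x. This point is on its axis, half-way up (30 mm above its underside); z up. Loose, 60 to 130 g.
- tall_carton_mid (a point): Tall, thick cardboard refill carton standing upright: 60 mm wide (its x), 40 mm thick (its y), 100 mm tall (z up). This point is its centre, 50 mm above its underside. Rigid and full; loose, 0.15 to 0.31 kg.
- short_carton_mid (a point): Short, thin cardboard refill carton standing upright: 60 mm wide (its x), 28 mm thick (its y), 80 mm tall (z up). This point is its centre, 40 mm above its underside. Rigid and full; loose, 0.10 to 0.20 kg.
- big_dish: The larger of two round white ceramic dishes, fixed to the counter: 92 mm outer diameter, 84 mm inside, inner floor 5 mm above the counter, rim 14 mm above the counter. Origin: centre of its underside. It fits the jar.
- small_dish: The smaller of two round white ceramic dishes, fixed to the counter: 72 mm outer diameter, 64 mm inside, inner floor 5 mm above the counter, rim 14 mm above the counter. Origin: centre of its underside. It fits the measuring cup.
- rack: Wooden carton rack fixed to the counter, long along its own y. Origin: centre of its underside; z up. Floor 6 mm above the counter, between two lips (14 mm above the counter, inner faces at x = -38 and +38 mm). At its -y end stands the fixed end wall, 88 mm wide, top 70 mm above the counter, inner face at y = -95 mm. The floor ends at y = +105 mm. Cartons stand in it with their width across it (carton x along rack x).
- stop (a joint): Slide of the rack's steel end stop, in m: 0 is farthest from the end wall; it grows as the stop moves towards the wall (rack -y), to at most 0.12. The clear space between end wall and stop is 0.170 minus this value; with both cartons packed without gaps (68 mm of cartons) the joint reads 0.102. It stays where it is left; about 1.5 N moves it empty, under 8 N with the cartons before it. It is unsprung and can be pushed from behind.
- stop_face (a point): Top edge, mid-width, of the end stop's carton-side face, 70 mm above the counter. The stop is an upright steel plate 66 mm wide (rack x) and 8 mm thick (it extends 8 mm to rack +y from this face), on a 3 mm thick foot that runs 30 mm to rack +y from the face, top of the foot 10 mm above the counter. Axes as the rack's.
Things that resemble listed ones, but are neither listed nor needed, are in the scene too. Leave any purple look-alike of the part that bears cup_mid alone.

How it is judged:
At the end, for the whole second after the job is handed in: Jar on the larger dish's floor, cup on the smaller's, within 13 mm of centre; tall carton at the end wall, short one beside it, on the rack floor, within 12 mm of its centre line; at most 6 mm of slack in the row (stop over 0.096); all upright within 0.1 rad, released, at rest (horizontal distance between jar_mid and big_dish below 0.013 m and height (world z) of jar_mid below 0.058 m and horizontal distance between cup_mid and small_dish below 0.013 m and height (world z) of cup_mid below 0.041 m and x of tall_carton_mid in the frame of rack between -0.012 and 0.012 m and y of tall_carton_mid in the frame of rack between -0.083 and -0.069 m and height (world z) of tall_carton_mid below 0.061 m and x of short_carton_mid in the frame of rack between -0.012 and 0.012 m and y of short_carton_mid in the frame of rack between -0.048 and -0.034 m and height (world z) of short_carton_mid below 0.051 m and value of joint stop above 0.096 m and angle between each of jar_mid, cup_mid, tall_carton_mid, short_carton_mid's own z axis and vertical below 0.1 rad and linear speed of each of jar, cup, tall_carton, short_carton below 0.02 m/s and angular speed of each of jar, cup, tall_carton, short_carton below 0.2 rad/s); the robot touches nothing.
It fails at once if one of the four things is knocked over (angle between any of jar_mid, cup_mid, tall_carton_mid, short_carton_mid's own z axis and vertical above 0.8 rad).
It also fails if it takes over 134 s, if anything falls off the work surface, if the arm or the gripper's body presses on something with over 40 N, if the wrist force passes 120 N, or if a joint passes its speed limit or range.

## Working session

There is one attempt and no reset: what is moved stays moved. The work goes in short steps, Python scripts to look and compute and a tool call to move; the robot and the scene stay as the last step left them, time stands still between calls to the robot, and variables do not carry over. Pictures are saved under pics/ and viewed, and the job is handed in when it is done.

Besides the shell and the picture viewer there is one more tool, called after "Call:" as name([rows], argument=value, ...), one row to a line, values as JSON. send_rows: Moves the arm, as the interface text tells. Its arguments: {"type":"object","properties":{"plan":{"type":"array"},"fingers":{"type":"number"},"squeeze":{"type":"number"}},"required":["plan"]}

```bash
ls; mkdir -p pics; python3 - <<'E'
from station import ctrl
import cv2,numpy as np
s=ctrl.get_state()
for k in s: print(k,np.round(s[k],4))
for n in ["scene","top","wrist"]:
    im=ctrl.get_image(n); cv2.imwrite(f"pics/{n}0.png",im["frame"][:,:,::-1])
    print(n,im["K"],im["cam_to_world"].round(4), im.keys())
E
```

```text
pics
t 0.0
joints [-1.382   0.3427  1.525   0.      1.2754 -0.146 ]
joint_velocities [-0.0015 -0.0003 -0.0003  0.0008 -0.0008  0.0001]
joint_torque [-1.90000e-03 -4.33680e+01 -2.46019e+01 -2.00000e-04  7.70000e-03
 -0.00000e+00]
tcp_pos [ 0.1724 -0.4954  0.2306]
eef_rot [ 9.860e-01  1.666e-01 -0.000e+00 -8.000e-04]
force [0.0779 0.4073 1.0499]
moment [-0.078  -0.0187  0.0523]
gripper_width 0.0852
scene [[383.73941607   0.         319.55437512]
 [  0.         383.73941607 197.06440606]
 [  0.           0.           1.        ]] [[-0.6284 -0.6298  0.4566  0.9743]
 [ 0.7778 -0.5168  0.3577  0.3479]
 [ 0.0107  0.5799  0.8146  0.881 ]
 [ 0.      0.      0.      1.    ]] dict_keys(['frame', 'K', 'cam_to_world'])
top [[503.39692248   0.         312.97752717]
 [  0.         503.39692248 201.66754294]
 [  0.           0.           1.        ]] [[-0.0127  0.99   -0.1404  0.38  ]
 [-0.9993 -0.0176 -0.0335 -0.0179]
 [-0.0357  0.1398  0.9895  1.1522]
 [ 0.      0.      0.      1.    ]] dict_keys(['frame', 'K', 'cam_to_world'])
wrist [[286.47755073   0.         317.44038574]
 [  0.         286.47755073 198.701888  ]
 [  0.           0.           1.        ]] [[ 0.3276  0.9113  0.2492  0.2344]
 [-0.9448  0.3166  0.0844 -0.4732]
 [-0.002  -0.2631  0.9648  0.3738]
 [ 0.      0.      0.      1.    ]] dict_keys(['frame', 'K', 'cam_to_world'])
```

View pics/scene0.png

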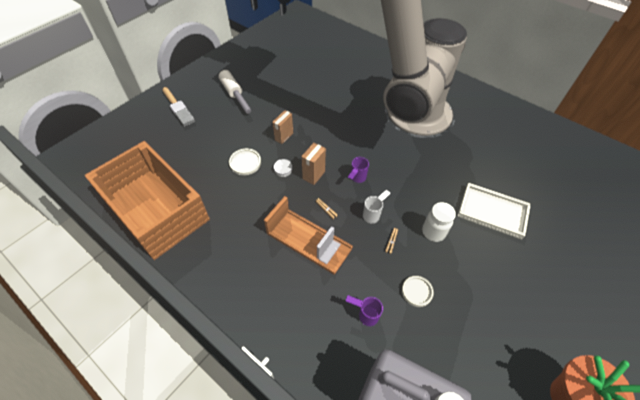

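View pics/top0.png

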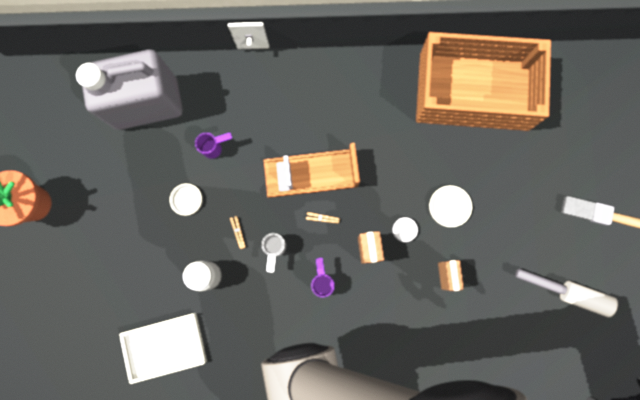

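View pics/wrist0.png

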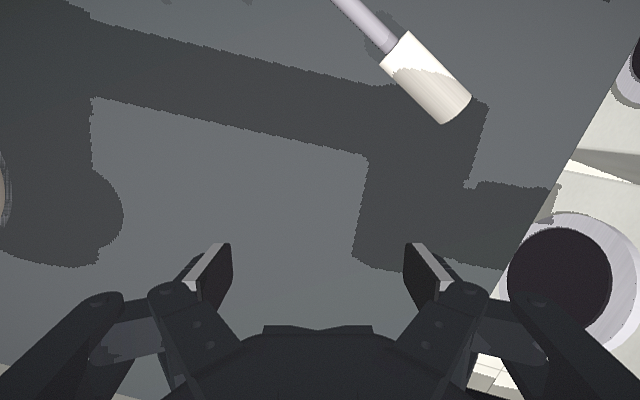

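```bash
cat > h.py <<'E'
import numpy as np,cv2
from station import ctrl
def grab(n,tag=None):
    im=ctrl.get_image(n)
    if tag: cv2.imwrite(f"pics/{tag}.png",im["frame"][:,:,::-1])
    return im
def ray(im,u,v):
    K=im["K"];T=im["cam_to_world"]
    d=np.array([(u-K[0,2])/K[0,0],-(v-K[1,2])/K[1,1],-1.])
    return T[:3,3],T[:3,:3]@d
def onz(im,u,v,z):
    o,d=ray(im,u,v); return o+d*(z-o[2])/d[2]
def proj(im,p):
    T=im["cam_to_world"];K=im["K"]
    c=T[:3,:3].T@(np.asarray(p,float)-T[:3,3]); c=c/-c[2]
    return K[0,0]*c[0]+K[0,2], -K[1,1]*c[1]+K[1,2]
def crop(im,x0,y0,x1,y1,s,tag):
    f=im["frame"][y0:y1,x0:x1,::-1]
    cv2.imwrite(f"pics/{tag}.png",cv2.resize(f,None,fx=s,fy=s,interpolation=cv2.INTER_CUBIC))
E
python3 - <<'E'
from h import *
t=grab("top"); s=grab("scene")
crop(t,160,140,320,300,4,"c_topL");crop(t,310,140,480,300,4,"c_topR")
crop(s,220,90,350,280,4,"x"); crop(s,220,100,360,200,5,"c_scA"); crop(s,250,170,470,320,3.5,"c_scB")
E
rm pics/x.png
```

```text
(no output)
```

View pics/c_topL.png

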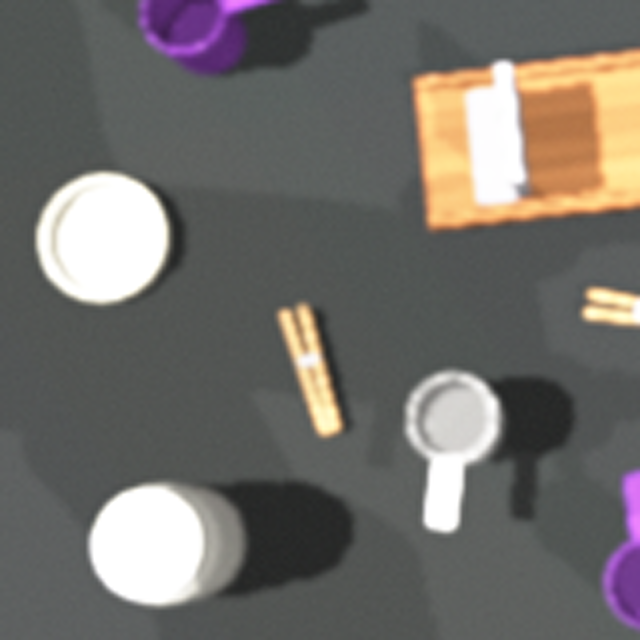

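View pics/c_topR.png

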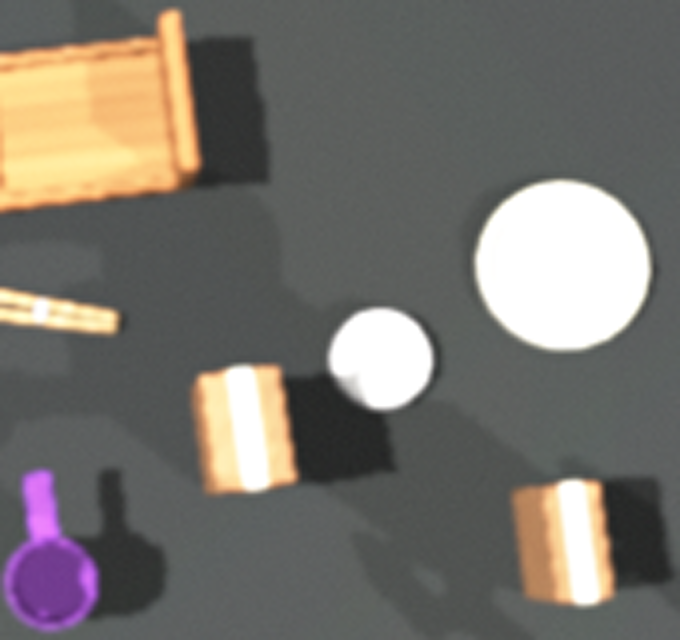

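View pics/c_scA.png

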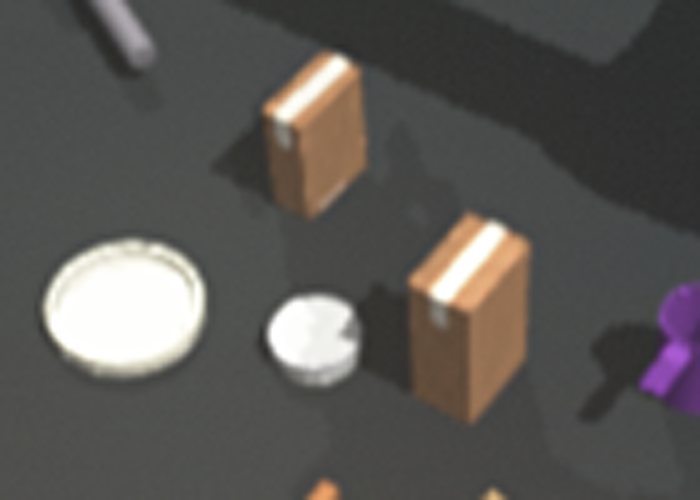

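View pics/c_scB.png

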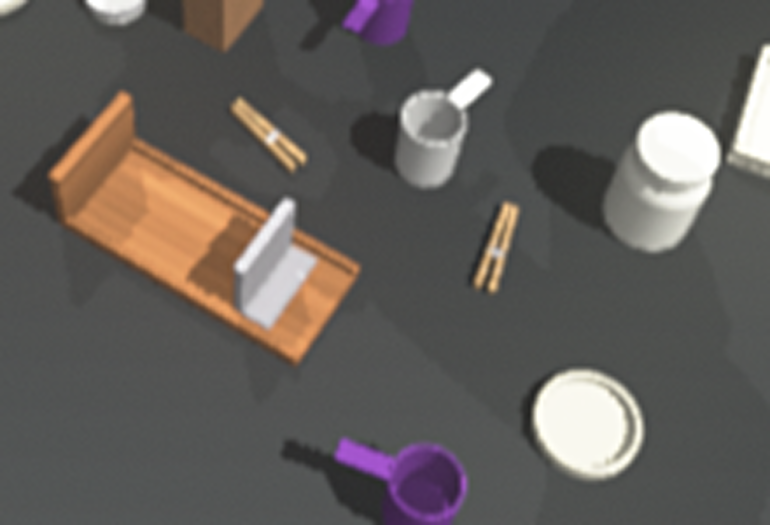

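```bash
python3 - <<'E'
from h import *
t=grab("top"); f=cv2.cvtColor(t["frame"],cv2.COLOR_RGB2HSV)
w=((f[...,1]<60)&(f[...,2]>150)).astype(np.uint8)
n,l,st,c=cv2.connectedComponentsWithStats(w)
for i in range(1,n):
    x,y,ww,hh,a=st[i]
    if a>60 and 150<c[i][0]<500 and 130<c[i][1]<340:
        cn=max(cv2.findContours((l==i).astype(np.uint8),0,1)[0],key=cv2.contourArea)
        e=cv2.fitEllipse(cn); m=cv2.minEnclosingCircle(cn)
        print(i,st[i],c[i].round(1),"ell",np.round(e[0],1),np.round(e[1],1),np.round(e[2]),"circ",np.round(m[0],1),round(m[1],1),[onz(t,*e[0],z)[:2].round(4) for z in(.014,.06,.095)])
o=((f[...,0]<22)&(f[...,1]>70)&(f[...,2]>90)).astype(np.uint8)
n,l,st,c=cv2.connectedComponentsWithStats(o)
for i in range(1,n):
    if st[i][4]>150 and 240<c[i][0]<500 and 140<c[i][1]<320:
        cn=max(cv2.findContours((l==i).astype(np.uint8),0,1)[0],key=cv2.contourArea)
        r=cv2.minAreaRect(cn);print("orange",st[i],np.round(cv2.boxPoints(r),1).tolist(),r[2])
E
```

```text
4 [276 155  16  36 420] [283.8 174.1] ell [283.7 174.3] [14.  37.4] 178.0 circ [283.  172.5] 18.0 [array([0.6065, 0.0873]), array([0.5973, 0.0831]), array([0.5904, 0.0798])]
5 [169 183  33  33 864] [185.1 199. ] ell [185.1 199. ] [31.8 32.8] 49.0 circ [185. 199.] 16.7 [array([0.5528, 0.3158]), array([0.5458, 0.3023]), array([0.5405, 0.2921])]
6 [ 429  185   44   43 1482] [450.2 206. ] ell [450.2 206. ] [41.9 43.2] 111.0 circ [450.3 206. ] 21.9 [array([ 0.526 , -0.2896]), array([ 0.5201, -0.2786]), array([ 0.5156, -0.2703])]
11 [392 217  26  25 505] [404.9 228.9] ell [404.9 228.9] [23.7 25.4] 122.0 circ [404.7 229.3] 12.9 [array([ 0.4757, -0.1857]), array([ 0.4718, -0.1789]), array([ 0.4689, -0.1737])]
14 [366 231  12  32 254] [371.4 246.5] ell [371.4 246.3] [ 8.1 37.3] 172.0 circ [372.  246.5] 16.0 [array([ 0.4378, -0.1093]), array([ 0.4355, -0.1057]), array([ 0.4337, -0.1028])]
15 [261 233  24  40 581] [272.4 249.6] ell [272.2 249.4] [21.4 39.7] 7.0 circ [271.5 252.5] 20.0 [array([0.4341, 0.1143]), array([0.4319, 0.109 ]), array([0.4303, 0.1049])]
17 [182 261  33  31 803] [198.3 275
[... 322 characters left out ...]
ange [ 263  142   98   56 3077] [[260.70001220703125, 153.3000030517578], [355.29998779296875, 141.5], [361.0, 186.89999389648438], [266.29998779296875, 198.6999969482422]] 82.87498474121094
orange [374 231  11  31 198] [[373.70001220703125, 231.0], [381.0, 230.1999969482422], [384.3999938964844, 260.6000061035156], [377.0, 261.3999938964844]] 83.6598129272461
orange [358 232  13  32 156] [[355.8999938964844, 233.5], [365.0, 232.0], [370.1000061035156, 262.29998779296875], [361.0, 263.79998779296875]] 80.53767395019531
orange [438 261  15  30 336] [[437.0, 261.70001220703125], [448.29998779296875, 260.20001220703125], [452.29998779296875, 290.0], [440.8999938964844, 291.5]] 82.40535736083984
```

```bash
python3 - <<'E'
from h import *
t=grab("top"); s=grab("scene")
L=lambda x,y:((x+.5)/4+160-.5,(y+.5)/4+140-.5)
R=lambda x,y:((x+.5)/4+310-.5,(y+.5)/4+140-.5)
a=onz(t,*L(416,76),.013);b=onz(t,*L(430,230),.013);print("rack left",a,b,np.linalg.norm(a-b),np.degrees(np.arctan2((a-b)[1],(a-b)[0])))
# lips outer lines
c=onz(t,*R(0,212),.013);d=onz(t,*R(182,189),.013);print("lip",np.degrees(np.arctan2(*(c-d)[:2]*[-1,1])) ,c,d)
e=onz(t,*R(160,12),.07);g=onz(t,*R(180,188),.07);print("wall in top",e,g,np.degrees(np.arctan2((e-g)[1],(e-g)[0])))
e2=onz(t,*R(180,10),.07);g2=onz(t,*R(200,183),.07);print("wall out top",e2,g2)
yaw=np.radians(7.1);x=np.array([np.cos(yaw),np.sin(yaw)]);y=np.array([-x[1],x[0]])
print("center from left",((a+b)/2)[:2]-.105*y,"from wall",((e+g)/2)[:2]+.095*y)
for n,h,pts in [("tall",.1,[(208,375),(281,365),(297,484),(222,494)]),("short",.08,[(545,482),(603,480),(613,602),(553,605)])]:
    P=np.array([onz(t,*R(*p),h) for p in pts]);print(n,P[:,:2].round(4).tolist(),P.mean(0), [np.linalg.norm(P[i]-P[(i+1)%4]).round(4) for i in range(4)])
    q=P.mean(0);print(" scene px of top centre",proj(s,q))
cup=onz(t,*L(453,417),.06);print("cup",cup,"handle end",onz(t,*L(443,530),.06),"scene",proj(s,cup))
print("jar",onz(t,*L(152,543),.095), "scene px",proj(s,[.377,.26,.095]))
for n,p in [("small",(.5528,.3158,.014)),("big",(.526,-.2896,.014))]:print(n,proj(s,p))
st=[onz(t,*L(*p),.07) for p in[(515,62),(525,180),(495,65)]];print("stop top",st)
E
```

```text
rack left [0.64457344 0.13409233 0.013     ] [0.55396463 0.12592049 0.013     ] 0.09097657352678354 5.153456658862131
lip 6.237976505145882 [0.56263529 0.02808713 0.013     ] [ 0.57404741 -0.07631858  0.013     ]
wall in top [ 0.6634063  -0.06372066  0.07      ] [ 0.56490766 -0.0723265   0.07      ] 4.993260218851573
wall out top [ 0.66429451 -0.07473577  0.07      ] [ 0.56746031 -0.08324197  0.07      ]
center from left [0.61224719 0.02581156] from wall [0.60241484 0.02624795]
tall [[0.4606, -0.083], [0.4652, -0.1211], [0.4035, -0.1274], [0.3989, -0.0886]] [ 0.43206624 -0.10501009  0.1       ] [np.float64(0.0384), np.float64(0.062), np.float64(0.0391), np.float64(0.062)]
 scene px of top centre (np.float64(312.2737104402838), np.float64(152.06624254566998))
short [[0.4033, -0.259], [0.4039, -0.2892], [0.3409, -0.291], [0.3397, -0.26]] [ 0.37191691 -0.27478435  0.08      ] [np.float64(0.0302), np.float64(0.0631), np.float64(0.031), np.float64(0.0636)]
 scene px of top centre (np.float64(281.4214178055622), np.float64(118.11418965055513))
cup [0.44381218 0.10743127 0.06      ] handle end [0.38308074 0.11293197 0.06      ] scene (np.float64(372.5067142385552), np.float64(203.89718866285708))
jar [0.3781821  0.26178781 0.095     ] scene px (np.float64(440.88032366438404), np.float64(210.97261257499628))
small (np.float64(416.79999586010945), np.float64(290.13132387151467))
big (np.float64(244.3000098668274), np.float64(160.33918587704198))
stop top [array([0.63808091, 0.07169413, 0.07      ]), array([0.57195806, 0.06660075, 0.07      ]), array([0.63662172, 0.08275632, 0.07      ])]
```

```bash
python3 - <<'E'
from h import *
s=grab("scene")
B=lambda x,y:((x+.5)/3.5+250-.5,(y+.5)/3.5+170-.5)
A=lambda x,y:((x+.5)/5+220-.5,(y+.5)/5+100-.5)
def o(p,z,F=B): return onz(s,*F(*p),z)[:2].round(4)
print("open end",o((358,268),.014),o((297,360),.014))
print("near lip wall end",o((70,222),.014), "far lip", o((135,142),.014))
print("wall top inner", o((132,104),.07),o((62,186),.07))
print("wall top outer", o((124,92),.07),o((52,176),.07))
print("stop top face", o((285,200),.07),o((238,265),.07),"back",o((293,204),.07),o((246,272),.07))
for n,h,b,pts in [("tall",.1,0,[(473,213),(530,243),(468,308),(409,284)]),("short",.08,0,[(330,52),(360,68),(298,127),(264,108)])]:
    P=np.array([o(p,h,A) for p in pts]);print(n,P.tolist(),P.mean(0),[np.linalg.norm(P[i]-P[(i+1)%4]).round(4) for i in range(4)])
print("tall bottom corner",o((472,422),0,A),"short",o((308,217),0,A))
print("jar cap",o((679,150),.093), "cup rim",o((434,122),.06),"small",o((587,424),.014),"big",o((126,307),.014,A))
E
```

```text
open end [0.5555 0.1273] [0.6406 0.137 ]
near lip wall end [ 0.6598 -0.0609] far lip [ 0.5761 -0.0709]
wall top inner [ 0.5781 -0.0679] [ 0.6623 -0.0589]
wall top outer [ 0.5738 -0.0797] [ 0.6608 -0.0702]
stop top face [0.5716 0.0701] [0.6324 0.0769] back [0.5706 0.0764] [0.6331 0.0845]
tall [[0.4003, -0.1243], [0.3978, -0.0858], [0.4557, -0.0822], [0.4628, -0.1177]] [ 0.42915 -0.1025 ] [np.float64(0.0386), np.float64(0.058), np.float64(0.0362), np.float64(0.0628)]
short [[0.3374, -0.2889], [0.3364, -0.2655], [0.3978, -0.2602], [0.3988, -0.2866]] [ 0.3676 -0.2753] [np.float64(0.0234), np.float64(0.0616), np.float64(0.0264), np.float64(0.0614)]
tall bottom corner [ 0.4547 -0.0805] short [ 0.3952 -0.2622]
jar cap [0.3752 0.2672] cup rim [0.4435 0.1108] small [0.5534 0.3177] big [ 0.5269 -0.2866]
```

```bash
cat >> h.py <<'E'
from scipy.spatial.transform import Rotation as Ro
def go(x=None,y=None,z=None,psi=None):
    s=ctrl.get_state();R=Ro.from_quat(s["eef_rot"]).as_matrix();p=np.array(s["tcp_pos"])
    ps=np.degrees(np.arctan2(R[1,0],R[0,0]))
    print("t",round(s["t"],2),"tcp",p.round(4),"psi",ps.round(2),"zt",R[:,2].round(3),"j",np.round(s["joints"],2),"F",np.round(s["force"],1),"w",round(float(s["gripper_width"]),4))
    tp=ps if psi is None else psi
    a=np.radians(tp);X=np.array([np.cos(a),np.sin(a)]);Y=np.array([np.sin(a),-np.cos(a)])
    t=np.array([p[0] if x is None else x,p[1] if y is None else y,p[2] if z is None else z])
    d=t-p
    print("turn",round(-(tp-ps),2),"then shift",(X@d[:2]).round(4),(Y@d[:2]).round(4),(-d[2]).round(4))
E
python3 - <<'E'
from h import *
go(.4306,-.1037,.2306,96)
E
```

```text
t 0.45 tcp [ 0.1725 -0.4958  0.2313] psi 19.18 zt [-0.  0. -1.] j [-1.38  0.34  1.52 -0.    1.28 -0.15] F [-0.8 -0.   0. ] w 0.0855
turn -76.82 then shift 0.363 0.2977 0.0007
```

Call:
send_rows([
  [0,0,0,-8.5],
  [0,0,0,-8.5],
  [0,0,0,-8.5],
  [0,0,0,-8.5],
  [0,0,0,-8.5],
  [0,0,0,-8.5],
  [0,0,0,-8.5],
  [0,0,0,-8.5],
  [0,0,0,-8.5],
], fingers=0, squeeze=30)

```text
t: 1.35
tcp_pos: [0.1725, -0.4958, 0.2313]
eef_rot: [0.669, 0.743, -0.0, 0.0]
force: [-0.4, -1.1, -0.1]
gripper_width: 0.0852
```

Call:
send_rows([
  [0.036,0.03,0,0],
  [0.036,0.03,0,0],
  [0.036,0.03,0,0],
  [0.036,0.03,0,0],
  [0.036,0.03,0,0],
  [0.036,0.03,0,0],
  [0.036,0.03,0,0],
  [0.036,0.03,0,0],
  [0.036,0.03,0,0],
  [0.036,0.03,0,0],
])

```text
t: 2.35
tcp_pos: [0.4363, -0.1062, 0.2316]
eef_rot: [0.671, 0.741, 0.0, 0.0]
force: [1.3, -1.1, 0.5]
gripper_width: 0.0853
```

```bash
python3 - <<'E'
from h import *
go(.4306,-.1037,.051,96)
w=grab("wrist","w1")
for p in [(.4306,-.1037,.1)]: print(proj(w,p))
E
```

```text
t 2.35 tcp [ 0.4363 -0.1062  0.2316] psi 95.68 zt [ 0.001 -0.001 -1.   ] j [-0.41  0.2   1.72 -0.    1.22 -0.51] F [ 1.3 -1.1  0.5] w 0.0853
turn -0.32 then shift 0.003 -0.0054 0.1806
(np.float64(312.87622137211383), np.float64(188.29677240914623))
```

View pics/w1.png

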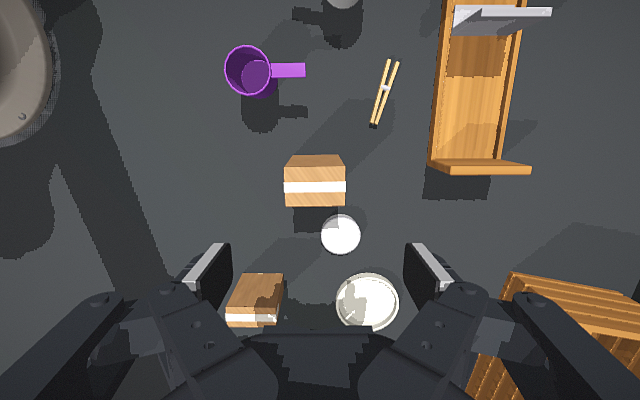

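Call:
send_rows([
  [0.002,-0.004,0.02,0],
  [0.001,-0.001,0.04,0],
  [0,0,0.04,0],
  [0,0,0.04,0],
  [0,0,0.03,0],
  [0,0,0.01,0],
  [0,0,0,0],
])

```text
t: 3.1
tcp_pos: [0.4296, -0.1053, 0.0506]
eef_rot: [0.671, 0.741, -0.0, -0.001]
force: [-0.3, 0.6, 0.4]
gripper_width: 0.0853
```

Call:
send_rows([
  [0,0,0,0],
  [0,0,0,0],
  [0,0,0,0],
  [0,0,0,0],
  [0,0,0,0],
  [0,0,0,0],
  [0,0,0,0],
  [0,0,0,0],
], fingers=1, squeeze=40)

```text
t: 3.9
tcp_pos: [0.4315, -0.106, 0.053]
eef_rot: [0.671, 0.741, 0.001, 0.002]
force: [-0.0, -0.4, 7.6]
gripper_width: 0.0597
```

```bash
python3 - <<'E'
from h import *
go(.618,-.044,.2,96)
E
```

```text
t 3.9 tcp [ 0.4315 -0.106   0.053 ] psi 95.69 zt [ 0.004 -0.002 -1.   ] j [-0.41  0.44  1.97 -0.    0.73 -0.51] F [-0.  -0.4  7.6] w 0.0597
turn -0.31 then shift 0.0422 0.1919 -0.147
```

Call:
send_rows([
  [0,0,-0.02,0],
  [0,0,-0.04,0],
  [0,0,-0.04,0],
  [0,0,-0.03,0],
  [0,0,-0.02,0],
  [0.01,0.045,0,0],
  [0.01,0.045,0,0],
  [0.01,0.045,0,0],
  [0.008,0.04,0,0],
  [0.004,0.016,0,0],
])

```text
t: 4.9
tcp_pos: [0.6185, -0.0433, 0.2011]
eef_rot: [0.671, 0.742, 0.0, 0.0]
force: [0.2, -0.3, -2.1]
gripper_width: 0.0596
```

Call:
send_rows([
  [0,0,0,0],
  [0,0,0,0],
])

```text
t: 5.1
tcp_pos: [0.6152, -0.0446, 0.201]
eef_rot: [0.671, 0.741, -0.001, -0.0]
force: [0.2, 0.9, -3.0]
gripper_width: 0.0595
```

```bash
python3 - <<'E'
from h import *
go(.618,-.044,.2,96)
w=grab("wrist","w2")
t=grab("top","t2");crop(t,240,100,400,220,5,"t2c")
E
```

```text
t 5.1 tcp [ 0.6152 -0.0446  0.201 ] psi 95.71 zt [-0.001 -0.    -1.   ] j [-0.2   0.54  1.3  -0.    1.31 -0.3 ] F [ 0.2  0.9 -3. ] w 0.0595
turn -0.29 then shift 0.0003 0.0028 0.001
```

View pics/w2.png

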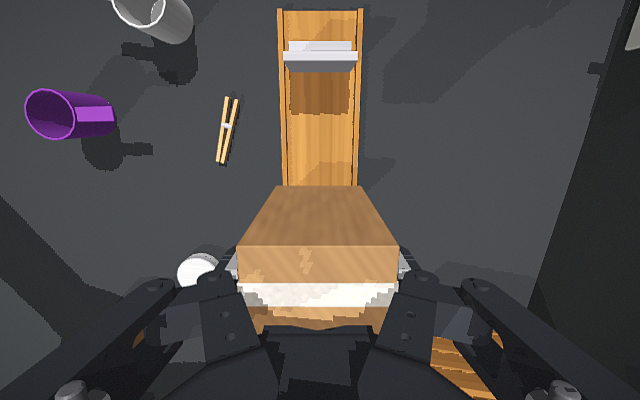

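View pics/t2c.png

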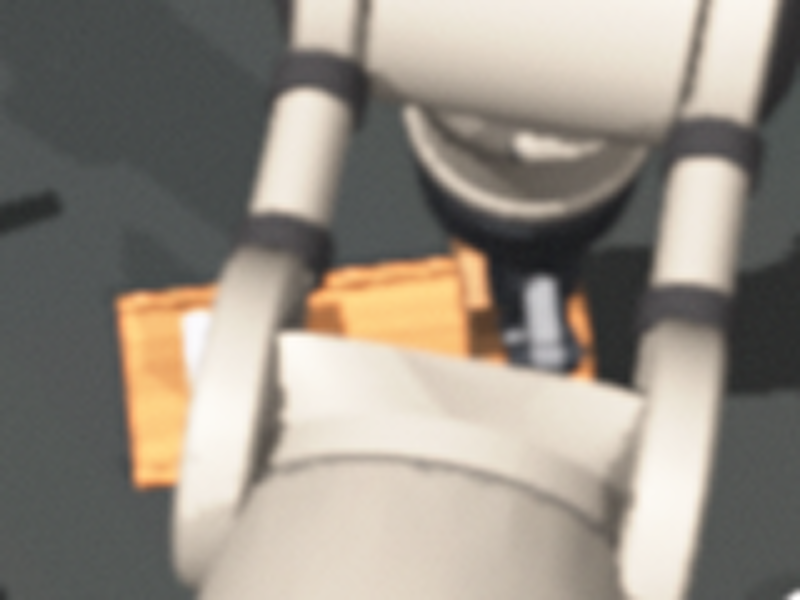

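```bash
python3 - <<'E'
from h import *
w=grab("wrist")
crop(w,260,0,420,200,4,"w2c")
a=onz(w,322.5,12,.014);b=onz(w,322,185,.014);d=a-b
print(a,b,np.degrees(np.arctan2(-d[0],d[1])))
R=np.array([.61,.0275]);
for L,Rr,v in[(277,368,12),(284,360,180)]:
    p=onz(w,L,v,.012);q=onz(w,Rr,v,.012);print(p,q,np.linalg.norm(p-q))
# carton bottom/upper front edge: bottom at TCP-.051
zb=.201-.052
for u,v,z in[(275,185.5,zb),(362,185.5,zb),(237,246,zb+.1),(399,246,zb+.1)]:print(onz(w,u,v,z))
E
```

```text
[0.60205914 0.12816007 0.014     ] [ 0.61983734 -0.05071512  0.014     ] 5.675920108959977
[0.55576904 0.12426782 0.012     ] [0.64828714 0.13333748 0.012     ] 0.09296158763391371
[ 0.57458241 -0.0495182   0.012     ] [ 0.66401458 -0.04075491  0.012     ] 0.0898604891388992
[ 0.58205304 -0.02459579  0.149     ]
[ 0.64256837 -0.01866611  0.149     ]
[ 0.58257046 -0.02454494  0.249     ]
[ 0.64096494 -0.01882419  0.249     ]
```

View pics/w2c.png

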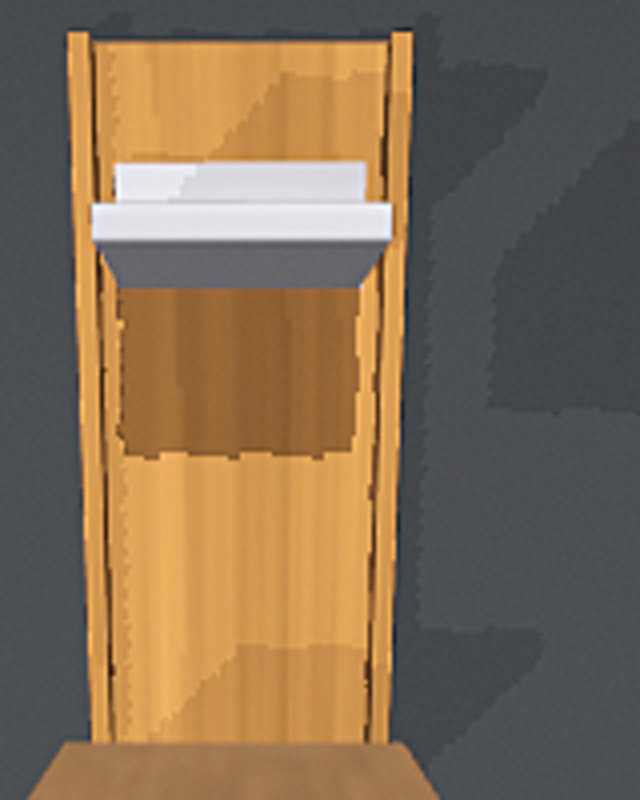

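Call:
send_rows([
  [0,0.0045,0.01,0],
  [0,0,0.03,0],
  [0,0,0.03,0],
  [0,0,0.03,0],
  [0,0,0.02,0],
  [0,0,0.01,0],
  [0,0,0.005,0],
  [0,0,0.002,0],
  [0,0,0,0],
  [0,0,0,0],
])

```text
t: 6.25
tcp_pos: [0.6212, -0.0444, 0.0654]
eef_rot: [0.671, 0.741, 0.0, 0.001]
force: [0.4, 0.0, -2.3]
gripper_width: 0.0594
```

```bash
python3 - <<'E'
from h import *
go(.6193,-.0446,.06,95.7)
w=grab("wrist","w3")
s=grab("scene","s3");crop(s,230,150,390,290,5,"s3c")
E
```

```text
t 6.25 tcp [ 0.6212 -0.0444  0.0654] psi 95.68 zt [ 0.002 -0.    -1.   ] j [-0.19  0.68  1.44 -0.    1.02 -0.29] F [ 0.4  0.  -2.3] w 0.0594
turn -0.02 then shift 0.0 -0.0019 0.0054
```

View pics/w3.png

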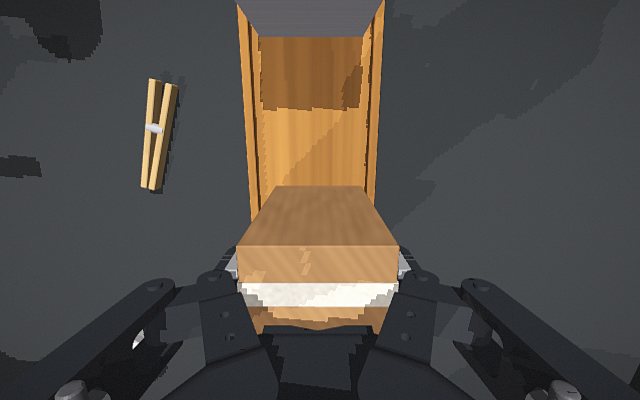

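View pics/s3c.png

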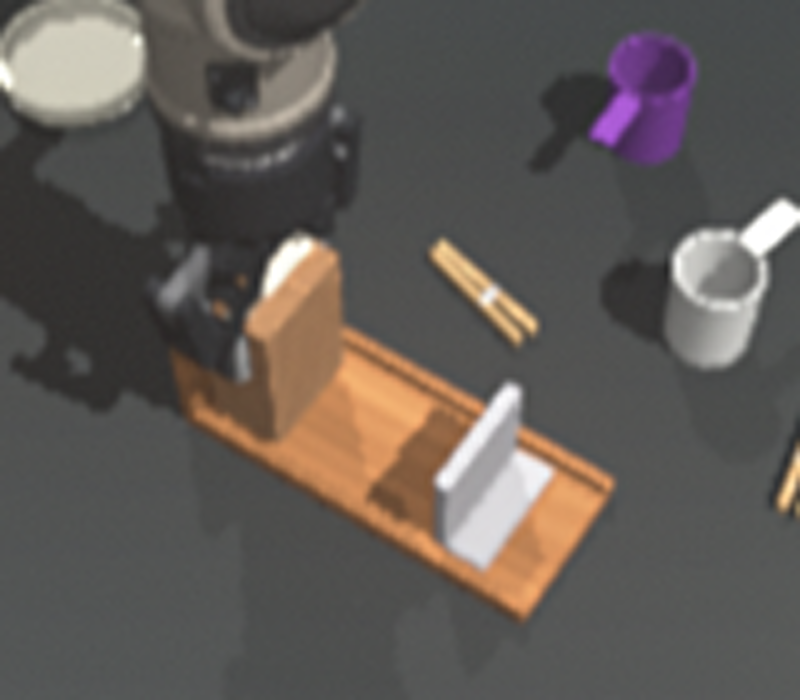

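```bash
python3 - <<'E'
from h import *
w=grab("wrist");crop(w,230,0,400,200,4,"w3c")
E
```

```text
(no output)
```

View pics/w3c.png

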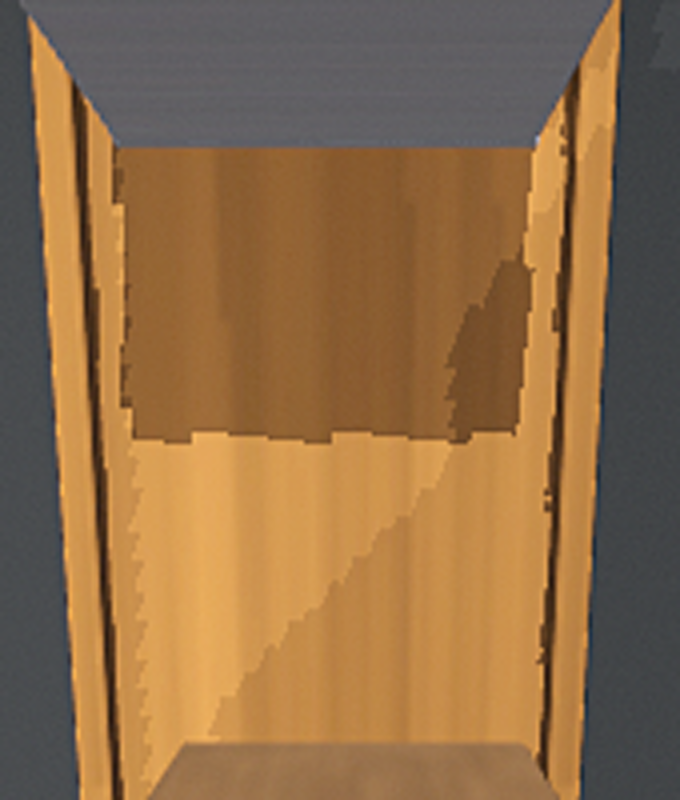

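Call:
send_rows([
  [0,-0.0045,0,0],
  [0,0,0.004,0],
  [-0.002,0,0,0],
  [-0.001,0,0,0],
  [0,0,0,0],
  [0,0,0,0],
])

```text
t: 7.0
tcp_pos: [0.6165, -0.0478, 0.0603]
eef_rot: [0.671, 0.741, 0.0, 0.0]
force: [0.6, 0.3, -1.9]
gripper_width: 0.0598
```

```bash
python3 - <<'E'
from h import *
go(.6193,-.0446,.06,95.7)
w=grab("wrist");crop(w,230,0,400,200,4,"w4c")
s=grab("scene","s4");crop(s,230,150,350,260,6,"s4c")
E
```

```text
t 7.0 tcp [ 0.6165 -0.0478  0.0603] psi 95.67 zt [ 0. -0. -1.] j [-0.2   0.68  1.46 -0.    1.   -0.3 ] F [ 0.6  0.3 -1.9] w 0.0598
turn -0.03 then shift 0.0029 0.0032 0.0003
```

View pics/w4c.png

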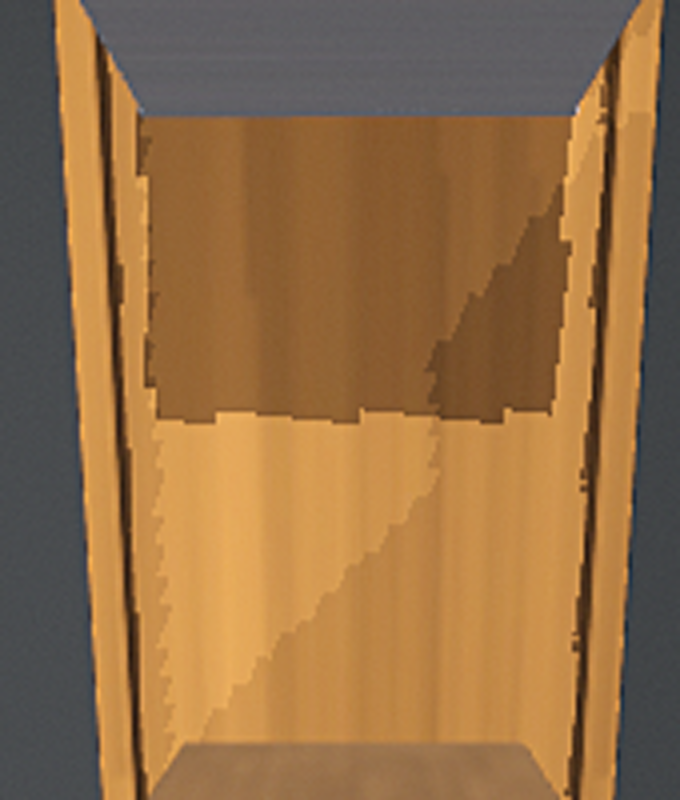

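View pics/s4c.png

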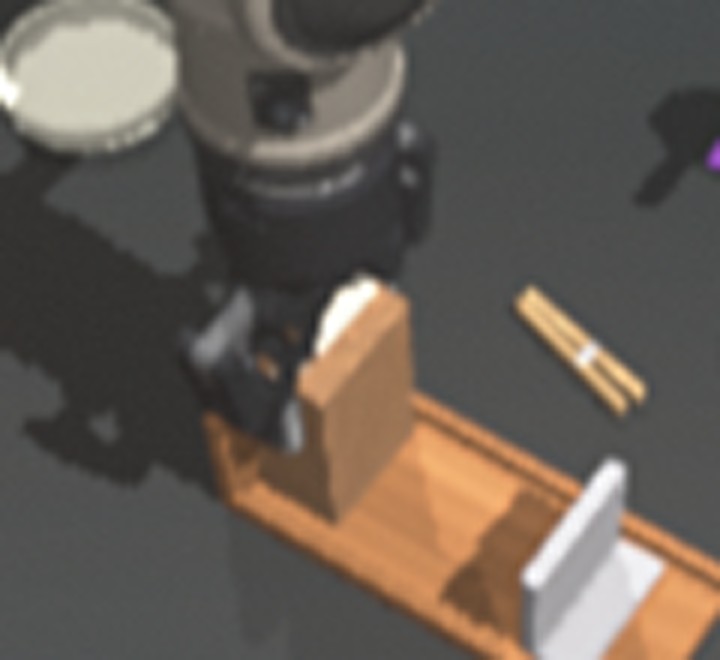

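Call:
send_rows([
  [-0.002,0,0,0],
  [-0.001,0,0,0],
  [-0.001,0,0,0],
  [0,0,0,0],
  [0,0,0,0],
])

```text
t: 7.6
tcp_pos: [0.6167, -0.0513, 0.0603]
eef_rot: [0.671, 0.741, 0.0, -0.0]
force: [-0.3, 3.4, -0.8]
gripper_width: 0.0598
```

Call:
send_rows([
  [-0.001,0,0,0],
  [0,0,0,0],
  [0,0,0,0],
])

```text
t: 7.9
tcp_pos: [0.6167, -0.0513, 0.0603]
eef_rot: [0.671, 0.741, 0.001, -0.001]
force: [0.4, 7.3, 0.2]
gripper_width: 0.0597
```

Call:
send_rows([
  [0.0015,0,0,0],
  [0,0,0.001,0],
  [0,0,0,0],
])

```text
t: 8.2
tcp_pos: [0.6167, -0.0513, 0.0592]
eef_rot: [0.671, 0.741, -0.0, 0.0]
force: [-0.0, 2.4, -1.2]
gripper_width: 0.0597
```

Call:
send_rows([
  [0,0,0,0],
  [0,0,0,0],
  [0,0,0,0],
  [0,0,0,0],
  [0,0,0,0],
  [0,0,0,0],
], fingers=0)

```text
t: 8.8
tcp_pos: [0.6167, -0.0513, 0.0593]
eef_rot: [0.671, 0.741, -0.0, 0.0]
force: [0.4, -0.3, 0.3]
gripper_width: 0.0856
```

Call:
send_rows([
  [0,0,-0.01,0],
  [0,0,-0.02,0],
  [0,0,-0.04,0],
  [0,0,-0.045,0],
  [0,0,-0.035,0],
  [0,0,0,0],
])

```text
t: 9.4
tcp_pos: [0.6193, -0.0517, 0.2164]
eef_rot: [0.671, 0.741, 0.003, 0.005]
force: [0.4, 0.2, 0.8]
gripper_width: 0.0853
```

```bash
python3 - <<'E'
from h import *
go(.3697,-.275,.2106,95.7)
w=grab("wrist","w5")
s=grab("scene","s5");crop(s,210,90,370,260,4.5,"s5c")
E
```

```text
t 9.4 tcp [ 0.6193 -0.0517  0.2164] psi 95.69 zt [ 0.012 -0.003 -1.   ] j [-0.21  0.52  1.27 -0.    1.33 -0.31] F [0.4 0.2 0.8] w 0.0853
turn -0.01 then shift -0.1974 -0.2706 0.0058
```

View pics/s5c.png

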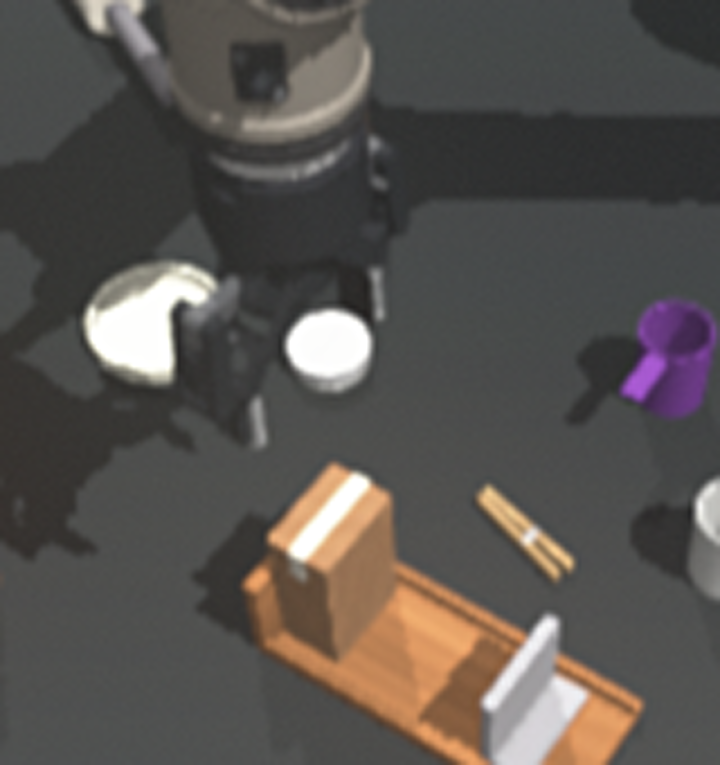

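View pics/w5.png

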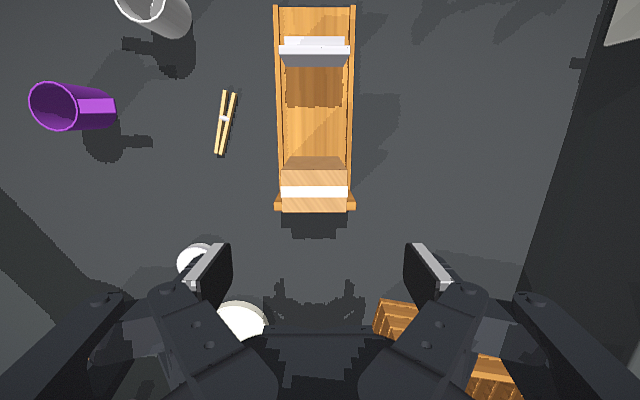

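Call:
send_rows([
  [-0.033,-0.045,0,0],
  [-0.033,-0.045,0,0],
  [-0.033,-0.045,0,0],
  [-0.033,-0.045,0,0],
  [-0.033,-0.045,0,0],
  [-0.032,-0.045,0,0],
  [0,0,0,0],
  [0,0,0,0],
])

```text
t: 10.3
tcp_pos: [0.3919, -0.2514, 0.2084]
eef_rot: [0.672, 0.74, 0.0, -0.001]
force: [-0.2, -0.2, 0.8]
gripper_width: 0.0851
```

```bash
python3 - <<'E'
from h import *
go(.3697,-.275,.2106,95.7)
w=grab("wrist","w6");crop(w,240,120,400,240,4,"w6c")
print(proj(w,(.3697,-.275,.08)))
E
```

```text
t 10.3 tcp [ 0.3919 -0.2514  0.2084] psi 95.5 zt [-0.001  0.002 -1.   ] j [-0.74  0.26  1.71  0.    1.17 -0.83] F [-0.2 -0.2  0.8] w 0.0851
turn -0.2 then shift -0.0213 -0.0244 -0.0022
(np.float64(294.16879056363325), np.float64(213.17544722734146))
```

View pics/w6c.png

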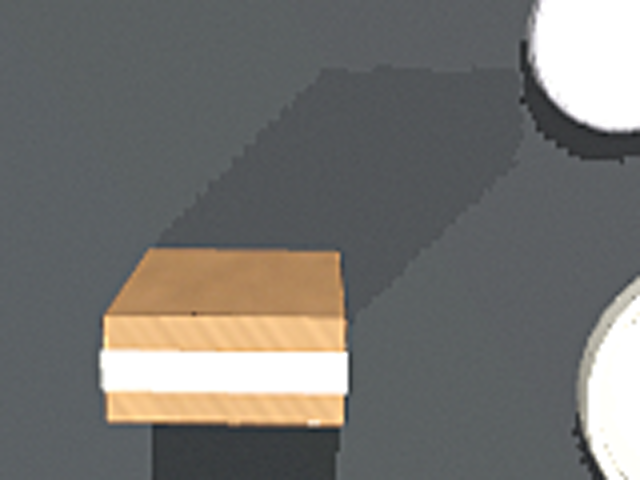

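Call:
send_rows([
  [-0.01,-0.012,0,0],
  [-0.01,-0.011,0.01,0],
  [-0.001,-0.0005,0.04,0],
  [0,0,0.04,0],
  [0,0,0.04,0],
  [0,0,0.025,0],
  [0,0,0.011,0],
  [0,0,0,0],
  [0,0,0,0],
])

```text
t: 11.25
tcp_pos: [0.3727, -0.2744, 0.044]
eef_rot: [0.671, 0.742, -0.0, 0.001]
force: [0.4, -0.1, 1.0]
gripper_width: 0.0854
```

```bash
python3 - <<'E'
from h import *
go(.3707,-.275,.042,95.7)
w=grab("wrist","w7")
E
```

```text
t 11.25 tcp [ 0.3727 -0.2744  0.044 ] psi 95.76 zt [ 0.001 -0.001 -1.   ] j [-0.8   0.49  1.92  0.    0.73 -0.9 ] F [ 0.4 -0.1  1. ] w 0.0854
turn 0.06 then shift -0.0004 -0.0021 0.002
```

View pics/w7.png

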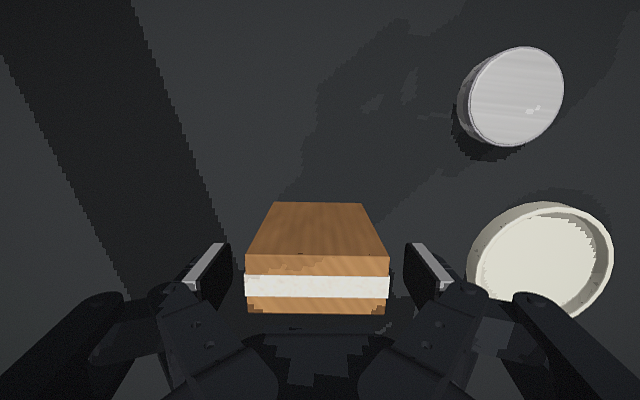

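Call:
send_rows([
  [0,0,0,0],
  [0,0,0,0],
  [0,0,0,0],
  [0,0,0,0],
  [0,0,0,0],
  [0,0,0,0],
  [0,0,0,0],
], fingers=1, squeeze=40)

```text
t: 12.0
tcp_pos: [0.3723, -0.2749, 0.0445]
eef_rot: [0.671, 0.741, 0.0, 0.001]
force: [0.4, 1.1, 5.4]
gripper_width: 0.0596
```

Call:
send_rows([
  [0,0,-0.02,0],
  [0,0,-0.045,0],
  [0,0,-0.045,0],
  [0,0,-0.045,0],
  [0,0,-0.015,0],
  [0,0,0,0],
])

```text
t: 12.6
tcp_pos: [0.3726, -0.2753, 0.2162]
eef_rot: [0.671, 0.741, -0.0, 0.003]
force: [0.8, -1.4, -2.0]
gripper_width: 0.0594
```

```bash
python3 - <<'E'
from h import *
go(.613,-.007,.21,95.7)
E
```

```text
t 12.6 tcp [ 0.3726 -0.2753  0.2162] psi 95.67 zt [ 0.005 -0.005 -1.   ] j [-0.8   0.24  1.71  0.    1.18 -0.9 ] F [ 0.8 -1.4 -2. ] w 0.0594
turn -0.03 then shift 0.2431 0.2659 0.0062
```

Call:
send_rows([
  [0.03,0.033,0,0],
  [0.03,0.033,0,0],
  [0.03,0.033,0,0],
  [0.03,0.033,0,0],
  [0.03,0.033,0,0],
  [0.03,0.033,0,0],
  [0.03,0.033,0,0],
  [0.03,0.033,0,0],
  [0,0,0,0],
  [0,0,0,0],
])

```text
t: 13.6
tcp_pos: [0.61, -0.0084, 0.2108]
eef_rot: [0.67, 0.742, -0.001, -0.002]
force: [-0.7, 0.3, -1.7]
gripper_width: 0.0596
```

```bash
python3 - <<'E'
from h import *
go(.6125,-.007,.12,95.7)
w=grab("wrist","w8")
zb=.2162-.0445
for u,v in[(275,185.5),(362,185.5)]:print(onz(w,u,v,zb))
E
```

```text
t 13.6 tcp [ 0.61   -0.0084  0.2108] psi 95.8 zt [-0.004  0.    -1.   ] j [-0.14  0.52  1.3  -0.    1.33 -0.24] F [-0.7  0.3 -1.7] w 0.0596
turn 0.1 then shift 0.0012 0.0026 0.0908
[0.57865491 0.0151597  0.1717    ]
[0.63500611 0.02086057 0.1717    ]
```

View pics/w8.png

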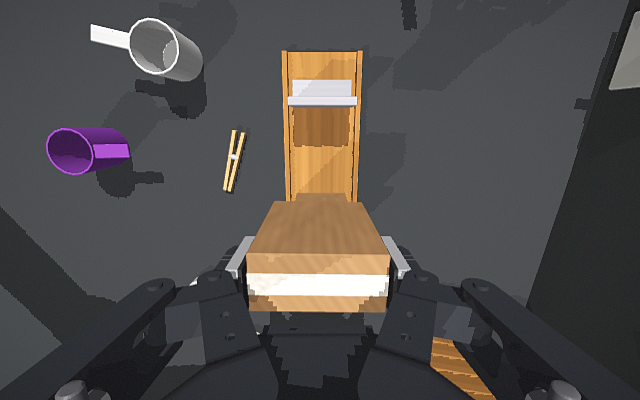

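```bash
python3 - <<'E'
from h import *
w=grab("wrist");crop(w,230,100,410,260,4,"w8c")
p=ctrl.get_state()["tcp_pos"];print(p)
zb=p[2]-.0445
for u,v,z in[(318.5,201,zb),(318,254,zb+.08)]:print(onz(w,u,v,z)-[-.0014,.014,0])
E
```

```text
[ 0.6096997  -0.00997465  0.21195412]
[ 0.60917384 -0.00868564  0.16745412]
[ 0.60889551 -0.00869951  0.24745412]
```

View pics/w8c.png

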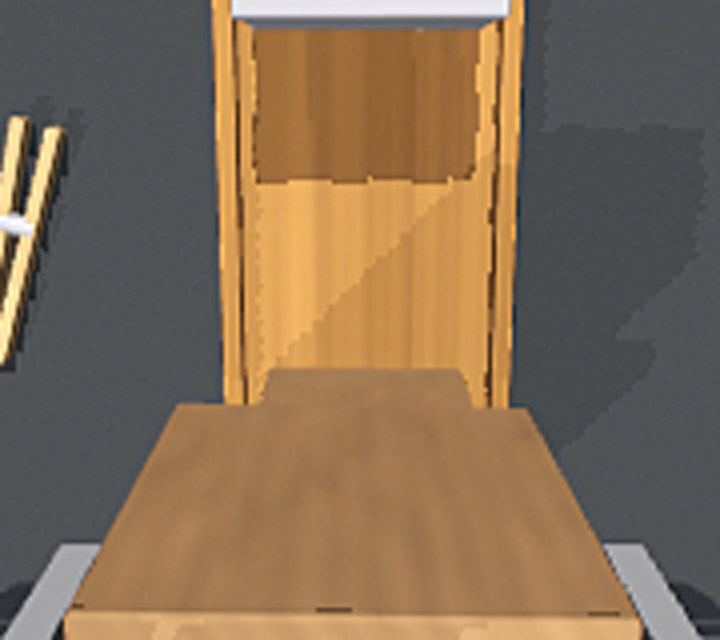

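```bash
python3 - <<'E'
from h import *
w=grab("wrist");print(onz(w,230+365/4,192,.006), onz(w,230+367/4,192,.006))
E
```

```text
[ 0.61483952 -0.02863154  0.006     ] [ 0.6154639  -0.02857008  0.006     ]
```

Call:
send_rows([
  [0.0005,0.0025,0,0],
  [0,0,0.03,0],
  [0,0,0.04,0],
  [0,0,0.03,0],
  [0,0,0.015,0],
  [0,0,0,0],
  [0,0,0,0],
])

```text
t: 14.45
tcp_pos: [0.6134, -0.0093, 0.099]
eef_rot: [0.672, 0.741, 0.0, 0.0]
force: [-0.2, 0.7, -1.0]
gripper_width: 0.0593
```

```bash
python3 - <<'E'
from h import *
go(.6125,-.0095,.0535,95.7)
w=grab("wrist");crop(w,210,60,430,270,3,"w9c")
E
```

```text
t 14.45 tcp [ 0.6134 -0.0093  0.099 ] psi 95.63 zt [ 0.001 -0.    -1.   ] j [-0.14  0.63  1.44 -0.    1.08 -0.24] F [-0.2  0.7 -1. ] w 0.0593
turn -0.07 then shift -0.0001 -0.001 0.0455
```

View pics/w9c.png

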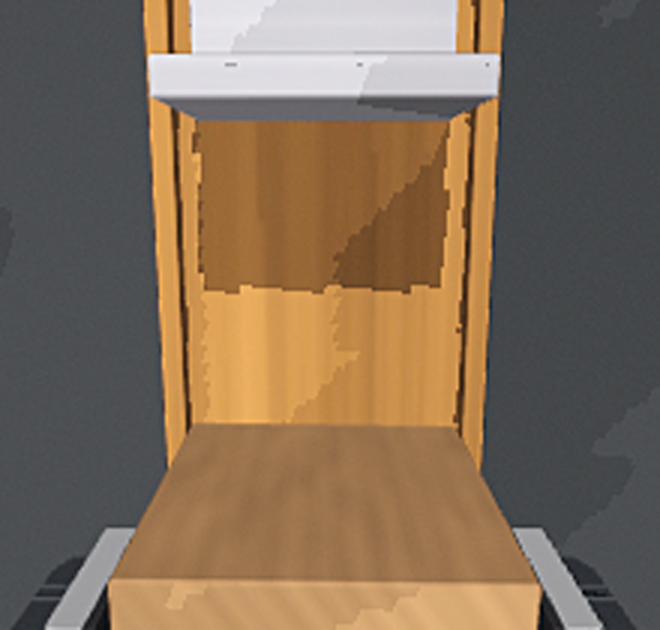

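Call:
send_rows([
  [0,0,0.02,0],
  [0,0,0.015,0],
  [0,0,0.008,0],
  [-0.002,0,0,0],
  [-0.001,0,0,0],
  [0,0,0,0],
  [0,0,0,0],
])

```text
t: 15.2
tcp_pos: [0.6139, -0.0118, 0.0562]
eef_rot: [0.671, 0.741, 0.0, 0.001]
force: [0.3, 0.6, -1.5]
gripper_width: 0.0592
```

Call:
send_rows([
  [-0.001,0,0,0],
  [-0.001,0,0,0],
  [0,0,0,0],
  [0,0,0,0],
])

```text
t: 15.6
tcp_pos: [0.6136, -0.0137, 0.0553]
eef_rot: [0.671, 0.741, -0.0, 0.0]
force: [0.1, -0.9, -1.1]
gripper_width: 0.0596
```

Call:
send_rows([
  [0,0,0.002,0],
  [0,0,0.0015,0],
  [-0.001,0,0,0],
  [0,0,0,0],
  [0,0,0,0],
])

```text
t: 16.1
tcp_pos: [0.6133, -0.014, 0.0514]
eef_rot: [0.671, 0.741, -0.0, -0.001]
force: [0.2, 5.7, -4.2]
gripper_width: 0.0594
```

```bash
python3 - <<'E'
from h import *
go()
s=grab("scene");crop(s,230,150,350,260,6,"s9c")
E
```

```text
t 16.1 tcp [ 0.6133 -0.014   0.0514] psi 95.7 zt [-0.001  0.001 -1.   ] j [-0.15  0.68  1.48  0.    0.98 -0.25] F [ 0.2  5.7 -4.2] w 0.0594
turn -0.0 then shift 0.0 0.0 -0.0
```

View pics/s9c.png

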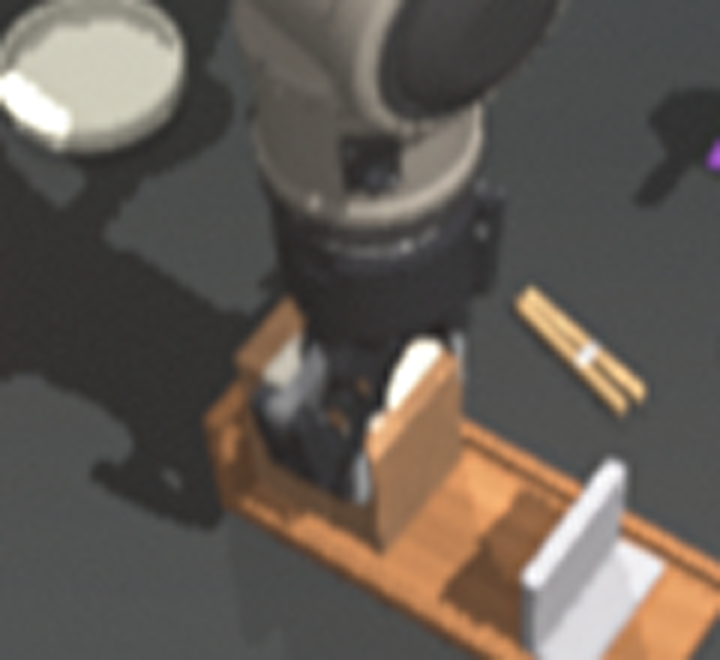

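Call:
send_rows([
  [0.001,0,0,0],
  [0,0,0.0005,0],
  [0,0,0,0],
])

```text
t: 16.45
tcp_pos: [0.6138, -0.0139, 0.0516]
eef_rot: [0.671, 0.741, 0.0, 0.0]
force: [-1.6, 2.5, 0.4]
gripper_width: 0.0594
```

Call:
send_rows([
  [0,0,0,0],
  [0,0,0,0],
  [0,0,0,0],
  [0,0,0,0],
  [0,0,0,0],
  [0,0,0,0],
], fingers=0)

```text
t: 17.05
tcp_pos: [0.6136, -0.0137, 0.0513]
eef_rot: [0.671, 0.741, -0.0, 0.0]
force: [0.8, -1.0, -1.2]
gripper_width: 0.0851
```

Call:
send_rows([
  [0,0,-0.01,0],
  [0,0,-0.02,0],
  [0,0,-0.04,0],
  [0,0,-0.045,0],
  [0,0,-0.035,0],
  [0,0,0,0],
  [0,0,0,0],
], fingers=0)

```text
t: 17.75
tcp_pos: [0.6138, -0.0136, 0.2026]
eef_rot: [0.671, 0.741, 0.001, 0.001]
force: [-0.6, 0.3, -0.7]
gripper_width: 0.0852
```

```bash
python3 - <<'E'
from h import *
go(.6025,.1,.2,95.7)
w=grab("wrist","w10")
s=grab("scene");crop(s,230,150,350,260,6,"s10c")
E
```

```text
t 17.75 tcp [ 0.6138 -0.0136  0.2026] psi 95.69 zt [ 0.002 -0.    -1.   ] j [-0.15  0.53  1.31 -0.    1.3  -0.25] F [-0.6  0.3 -0.7] w 0.0852
turn -0.01 then shift 0.1142 0.0 0.0026
```

View pics/s10c.png

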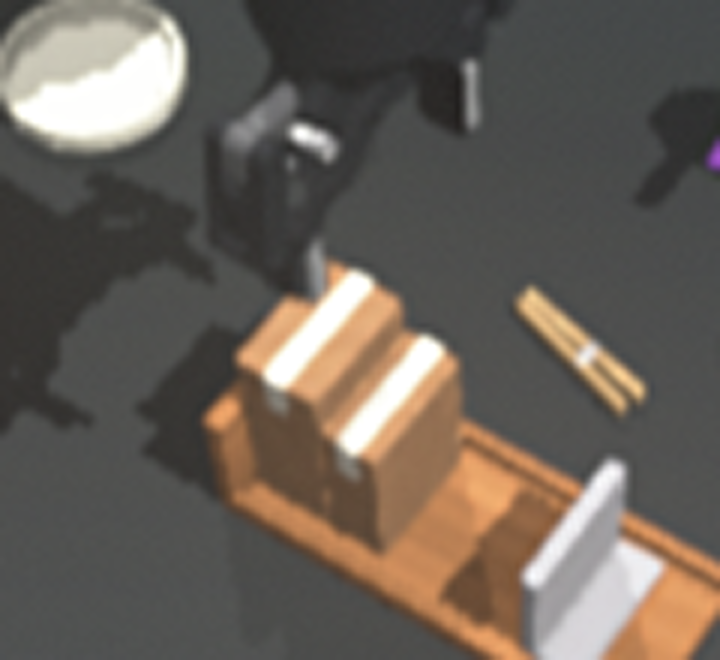

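View pics/w10.png

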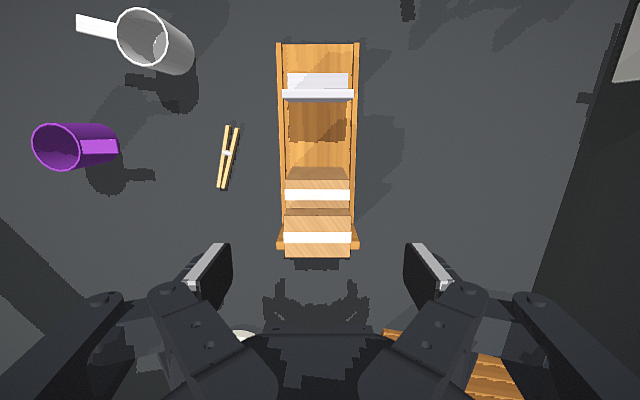

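```bash
python3 - <<'E'
from h import *
w=grab("wrist");print("stop top front",onz(w,318,98,.07),"back",onz(w,318,89,.07),"short top front",onz(w,318,180,.086),"short bottom front",onz(w,318,168,.006))
go(.601,.115,.2,95.7)
E
```

```text
stop top front [0.60352611 0.07305168 0.07      ] back [0.60277506 0.08063606 0.07      ] short top front [0.61062204 0.00131267 0.086     ] short bottom front [ 6.10840408e-01 -4.83913571e-04  6.00000000e-03]
t 17.9 tcp [ 0.6128 -0.0135  0.1998] psi 95.68 zt [-0.003  0.    -1.   ] j [-0.15  0.53  1.31 -0.    1.3  -0.25] F [0.1 0.  0.1] w 0.0852
turn -0.02 then shift 0.1291 0.0011 -0.0002
```

Call:
send_rows([
  [0.033,0,0,0],
  [0.033,0,0,0],
  [0.033,0,0,0],
  [0.03,0,0,0],
  [0,0,0,0],
  [0,0,0,0],
  [0,0,0,0],
  [0,0,0,0],
], fingers=1)

```text
t: 18.7
tcp_pos: [0.6009, 0.1136, 0.2008]
eef_rot: [0.672, 0.741, -0.0, -0.0]
force: [-0.3, 0.0, 0.6]
gripper_width: 0.0003
```

```bash
python3 - <<'E'
from h import *
go(.601,.115,.04,95.7)
grab("wrist","w11")
E
```

```text
t 18.7 tcp [0.6009 0.1136 0.2008] psi 95.6 zt [-0.001 -0.    -1.   ] j [ 0.06  0.53  1.32 -0.    1.3  -0.04] F [-0.3  0.   0.6] w 0.0003
turn -0.1 then shift 0.0014 0.0003 0.1608
```

View pics/w11.png

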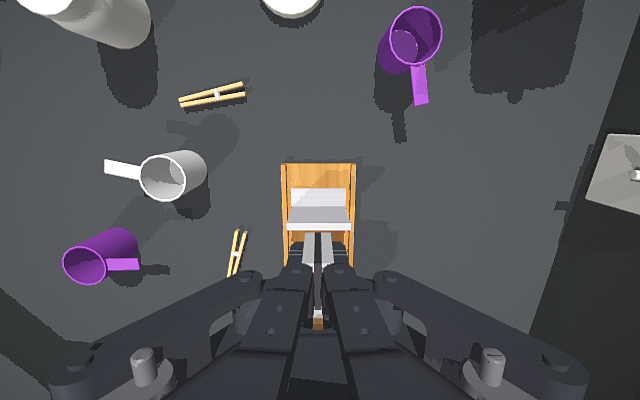

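Call:
send_rows([
  [0,0,0.03,0],
  [0,0,0.04,0],
  [0,0,0.04,0],
  [0,0,0.03,0],
  [0,0,0.018,0],
  [0,0,0,0],
  [0,0,0,0],
])

```text
t: 19.45
tcp_pos: [0.6013, 0.1142, 0.0437]
eef_rot: [0.671, 0.741, 0.0, 0.0]
force: [-0.4, -0.0, -0.2]
gripper_width: -0.0001
```

Call:
send_rows([
  [-0.01,0,0,0],
  [-0.01,0,0,0],
  [-0.01,0,0,0],
  [-0.01,0,0,0],
  [-0.01,0,0,0],
  [-0.01,0,0,0],
  [-0.01,0,0,0],
  [0,0,0,0],
])

```text
t: 20.25
tcp_pos: [0.6078, 0.0434, 0.0431]
eef_rot: [0.672, 0.741, -0.0, 0.0]
force: [1.4, 0.5, 0.8]
gripper_width: 0.0001
```

Call:
send_rows([
  [-0.005,0,0,0],
  [-0.005,0,0,0],
  [0,0,0,0],
])

```text
t: 20.55
tcp_pos: [0.6085, 0.0346, 0.043]
eef_rot: [0.671, 0.741, -0.0, -0.0]
force: [0.8, 0.4, -0.1]
gripper_width: -0.0001
```

```bash
python3 - <<'E'
from h import *
go(.6125,.02)
grab("wrist","w12")
s=grab("scene");crop(s,230,150,350,260,6,"s12c")
E
```

```text
t 20.55 tcp [0.6085 0.0346 0.043 ] psi 95.67 zt [-0.001 -0.    -1.   ] j [-0.07  0.69  1.5  -0.    0.96 -0.17] F [ 0.8  0.4 -0.1] w -0.0001
turn -0.0 then shift -0.0149 0.0025 -0.0
```

View pics/s12c.png

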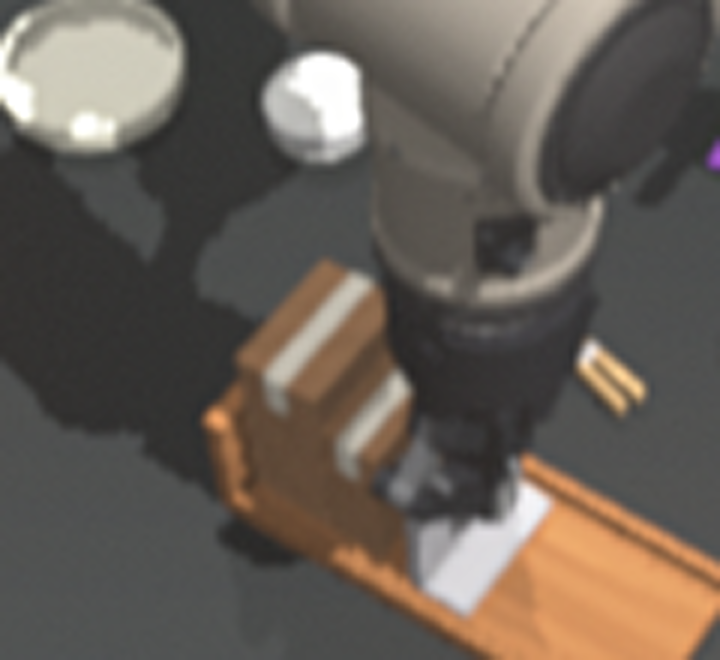

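Call:
send_rows([
  [-0.004,0,0,0],
  [-0.004,0,0,0],
  [-0.002,0,0,0],
  [0,0,0,0],
])

```text
t: 21.05
tcp_pos: [0.6098, 0.0247, 0.0433]
eef_rot: [0.671, 0.741, -0.0, 0.0]
force: [-0.4, -0.4, -0.2]
gripper_width: -0.0002
```

Call:
send_rows([
  [-0.002,0,0,0],
  [-0.001,0,0,0],
  [0,0,0,0],
])

```text
t: 21.35
tcp_pos: [0.61, 0.022, 0.0433]
eef_rot: [0.671, 0.741, -0.0, 0.0]
force: [0.1, 0.2, -0.3]
gripper_width: -0.0001
```

Call:
send_rows([
  [-0.002,0,0,0],
  [-0.001,0,0,0],
  [0,0,0,0],
])

```text
t: 21.65
tcp_pos: [0.6104, 0.0191, 0.0433]
eef_rot: [0.671, 0.741, -0.0, 0.0]
force: [0.2, 1.4, -0.5]
gripper_width: -0.0001
```

Call:
send_rows([
  [-0.002,0,0,0],
  [-0.001,0,0,0],
  [0,0,0,0],
])

```text
t: 21.95
tcp_pos: [0.6103, 0.0186, 0.0433]
eef_rot: [0.671, 0.741, 0.001, -0.001]
force: [-0.2, 11.2, 0.2]
gripper_width: -0.0002
```

```bash
python3 - <<'E'
from h import *
go(.6125,.02)
w=grab("wrist","w13")
s=grab("scene");crop(s,230,150,350,260,6,"s13c")
E
```

```text
t 21.95 tcp [0.6103 0.0186 0.0433] psi 95.68 zt [-0.     0.003 -1.   ] j [-0.1   0.69  1.49  0.    0.96 -0.2 ] F [-0.2 11.2  0.2] w -0.0002
turn -0.0 then shift 0.0012 0.0023 -0.0
```

View pics/s13c.png

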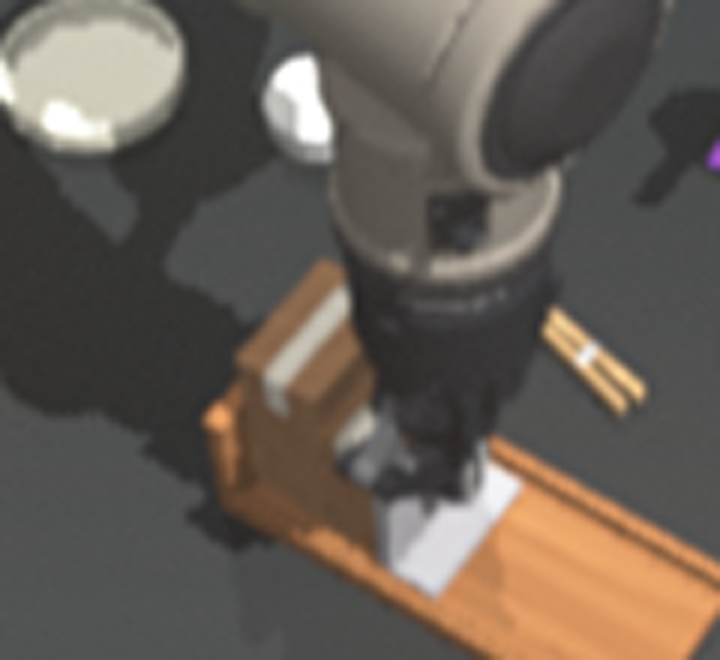

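Call:
send_rows([
  [0.01,0,0,0],
  [0.015,0,0,0],
  [0,0,-0.02,0],
  [0,0,-0.045,0],
  [0,0,-0.045,0],
  [0,0,-0.045,0],
  [0,0,0,0],
])

```text
t: 22.75
tcp_pos: [0.6113, 0.0416, 0.2058]
eef_rot: [0.671, 0.741, 0.004, 0.005]
force: [0.7, -1.1, 0.1]
gripper_width: 0.0001
```

Call:
send_rows([
  [0,0,0,8.5],
  [0,0,0,8.5],
  [0,0,0,8.5],
  [0,0,0,8.5],
  [0,0,0,8.5],
  [0,0,0,8.5],
  [0,0,0,8.5],
  [0,0,0,8.5],
  [0,0,0,8.5],
  [0,0,0,8.5],
], fingers=0)

```text
t: 23.75
tcp_pos: [0.6079, 0.0416, 0.1978]
eef_rot: [0.996, 0.09, -0.0, 0.0]
force: [0.6, -0.6, -0.4]
gripper_width: 0.0854
```

```bash
python3 - <<'E'
from h import *
go(.4437,.109,.2)
s=grab("scene");crop(s,230,150,350,260,6,"s14c")
E
```

```text
t 23.75 tcp [0.6079 0.0416 0.1978] psi 10.34 zt [-0.001 -0.001 -1.   ] j [-0.06  0.52  1.33 -0.    1.29  1.33] F [ 0.6 -0.6 -0.4] w 0.0854
turn -0.0 then shift -0.1494 -0.0958 -0.0022
```

View pics/s14c.png

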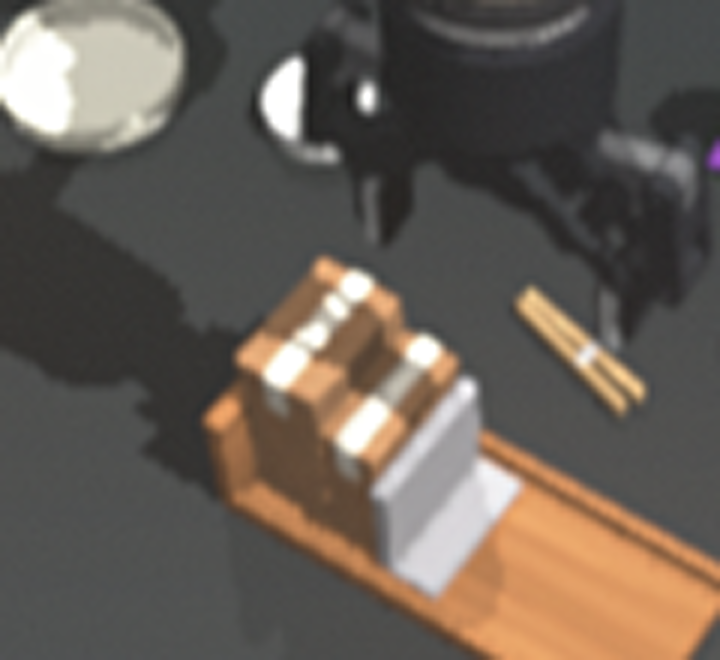

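Call:
send_rows([
  [-0.03,-0.02,0,0],
  [-0.03,-0.02,0,0],
  [-0.03,-0.02,0,0],
  [-0.03,-0.02,0,0],
  [-0.03,-0.016,0,0],
  [0,0,0,0],
  [0,0,0,0],
])

```text
t: 24.5
tcp_pos: [0.443, 0.108, 0.1986]
eef_rot: [0.996, 0.095, 0.001, 0.0]
force: [-0.3, 0.1, 0.2]
gripper_width: 0.0853
```

```bash
python3 - <<'E'
from h import *
go(.4437,.109,.022)
w=grab("wrist","w15");print(proj(w,(.4437,.109,.06)),proj(w,(.4437,.109,.0)))
E
```

```text
t 24.5 tcp [0.443  0.108  0.1986] psi 10.86 zt [ 0.001 -0.    -1.   ] j [ 0.07  0.25  1.76 -0.    1.14  1.45] F [-0.3  0.1  0.2] w 0.0853
turn -0.0 then shift 0.0009 -0.0008 0.1766
(np.float64(317.53592520386945), np.float64(187.36407601679213)) (np.float64(317.5265959962098), np.float64(176.26448614899115))
```

View pics/w15.png

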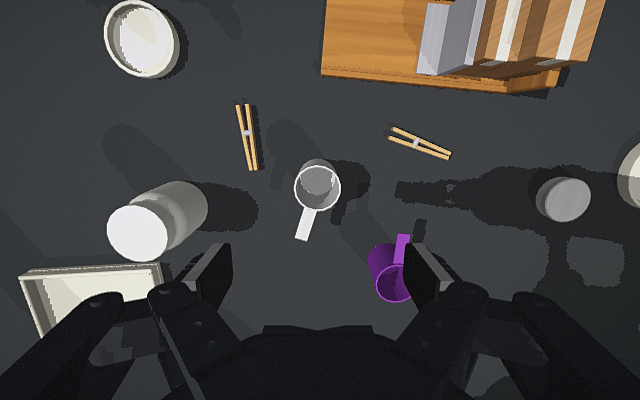

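Call:
send_rows([
  [0.001,-0.001,0.02,0],
  [0,0,0.04,0],
  [0,0,0.04,0],
  [0,0,0.04,0],
  [0,0,0.025,0],
  [0,0,0.009,0],
  [0,0,0,0],
  [0,0,0,0],
])

```text
t: 25.35
tcp_pos: [0.445, 0.1087, 0.025]
eef_rot: [0.996, 0.093, 0.001, 0.0]
force: [0.4, 0.7, 0.9]
gripper_width: 0.0855
```

```bash
python3 - <<'E'
from h import *
go(.4437,.109,.022)
w=grab("wrist","w16")
E
```

```text
t 25.35 tcp [0.445  0.1087 0.025 ] psi 10.68 zt [ 0.002  0.    -1.   ] j [ 0.07  0.52  1.95 -0.    0.68  1.46] F [0.4 0.7 0.9] w 0.0855
turn -0.0 then shift -0.0012 -0.0005 0.003
```

View pics/w16.png

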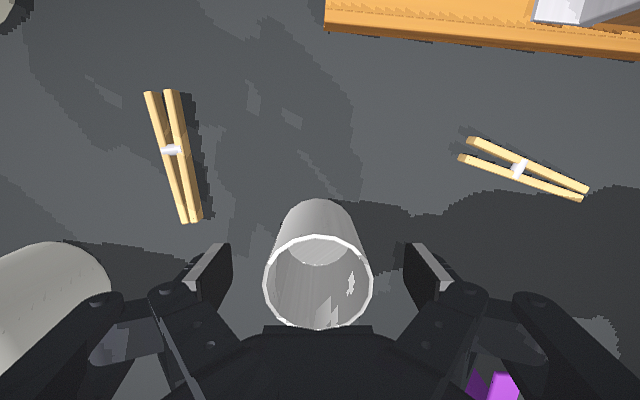

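Call:
send_rows([
  [0,0,0,0],
  [0,0,0,0],
  [0,0,0,0],
  [0,0,0,0],
  [0,0,0,0],
  [0,0,0,0],
  [0,0,0,0],
  [0,0,0,0],
], fingers=1, squeeze=30)

```text
t: 26.2
tcp_pos: [0.4443, 0.1088, 0.0251]
eef_rot: [0.996, 0.093, 0.001, 0.0]
force: [-0.9, -0.3, 6.9]
gripper_width: 0.0462
```

Call:
send_rows([
  [0,0,-0.01,0],
  [0,0,-0.03,0],
  [0,0,-0.04,0],
  [0,0,-0.04,0],
  [0,0,-0.04,0],
  [0,0,-0.01,0],
  [0,0,0,0],
])

```text
t: 26.9
tcp_pos: [0.4444, 0.1089, 0.196]
eef_rot: [0.996, 0.093, 0.002, 0.0]
force: [-0.6, 0.2, -1.1]
gripper_width: 0.0459
```

```bash
python3 - <<'E'
from h import *
go(.553,.3168,.19)
w=grab("wrist","w17")
E
```

```text
t 26.9 tcp [0.4444 0.1089 0.196 ] psi 10.69 zt [ 0.004  0.    -1.   ] j [ 0.07  0.25  1.76 -0.    1.13  1.46] F [-0.6  0.2 -1.1] w 0.0459
turn -0.0 then shift 0.1453 -0.1842 0.006
```

View pics/w17.png

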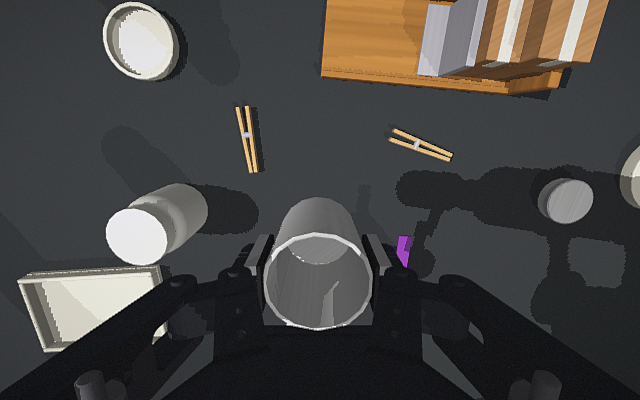

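Call:
send_rows([
  [0.025,-0.031,0,0],
  [0.025,-0.031,0,0],
  [0.025,-0.031,0,0],
  [0.025,-0.031,0,0],
  [0.024,-0.03,0,0],
  [0.021,-0.03,0,0],
  [0,0,0,0],
  [0,0,0,0],
])

```text
t: 27.75
tcp_pos: [0.551, 0.3166, 0.1909]
eef_rot: [0.996, 0.094, -0.003, 0.001]
force: [0.1, 0.1, -1.6]
gripper_width: 0.0458
```

```bash
python3 - <<'E'
from h import *
go(.553,.3168,.08)
w=grab("wrist","w18");crop(w,200,90,440,340,3,"w18c")
print(proj(w,(.553,.3168,.014)))
t=grab("top");crop(t,130,150,280,270,5,"t18c")
E
```

```text
t 27.75 tcp [0.551  0.3166 0.1909] psi 10.76 zt [-0.005 -0.002 -1.   ] j [ 0.4   0.58  1.25 -0.    1.32  1.78] F [ 0.1  0.1 -1.6] w 0.0458
turn -0.0 then shift 0.002 0.0001 0.1109
(np.float64(318.24821349605315), np.float64(177.79018307629588))
```

View pics/w18.png

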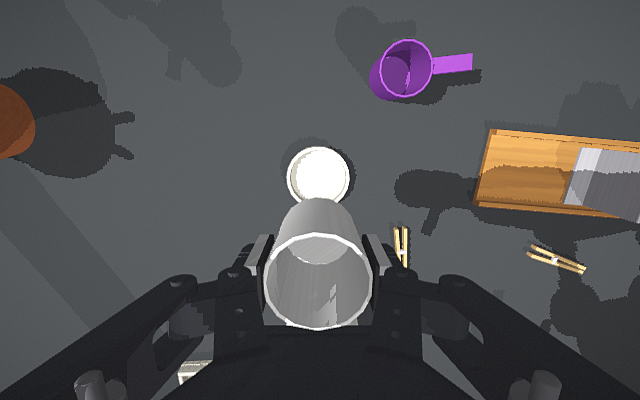

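View pics/t18c.png

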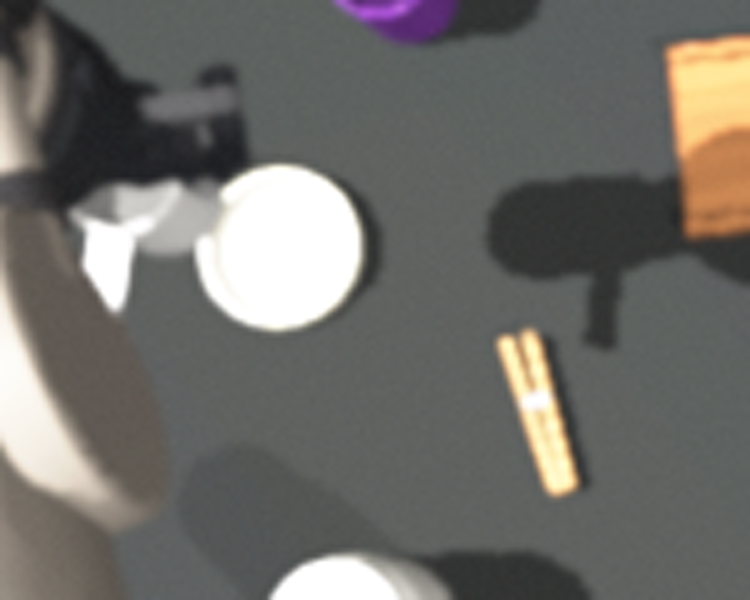

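Call:
send_rows([
  [0.0015,0,0.02,0],
  [0,0,0.04,0],
  [0,0,0.04,0],
  [0,0,0.025,0],
  [0,0,0.01,0],
  [0,0,0,0],
  [0,0,0,0],
])

```text
t: 28.55
tcp_pos: [0.5545, 0.3167, 0.0608]
eef_rot: [0.996, 0.093, 0.001, -0.0]
force: [-0.1, -0.2, -0.9]
gripper_width: 0.0461
```

```bash
python3 - <<'E'
from h import *
go(.553,.3168,.0305)
w=grab("wrist","w19")
s=grab("scene");crop(s,370,240,470,330,7,"s19c")
E
```

```text
t 28.55 tcp [0.5545 0.3167 0.0608] psi 10.65 zt [ 0.002  0.001 -1.   ] j [ 0.4   0.71  1.39 -0.    1.04  1.78] F [-0.1 -0.2 -0.9] w 0.0461
turn -0.0 then shift -0.0014 -0.0004 0.0303
```

View pics/w19.png

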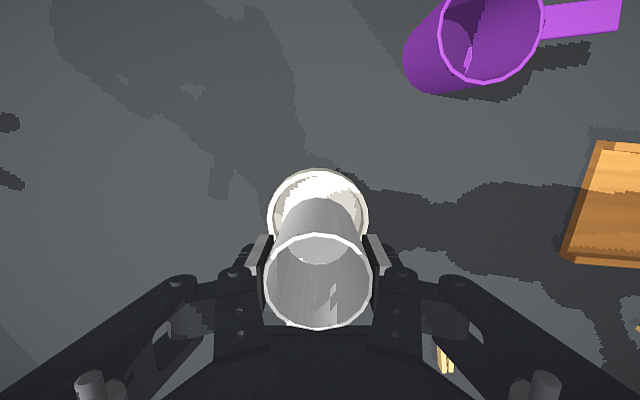

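View pics/s19c.png

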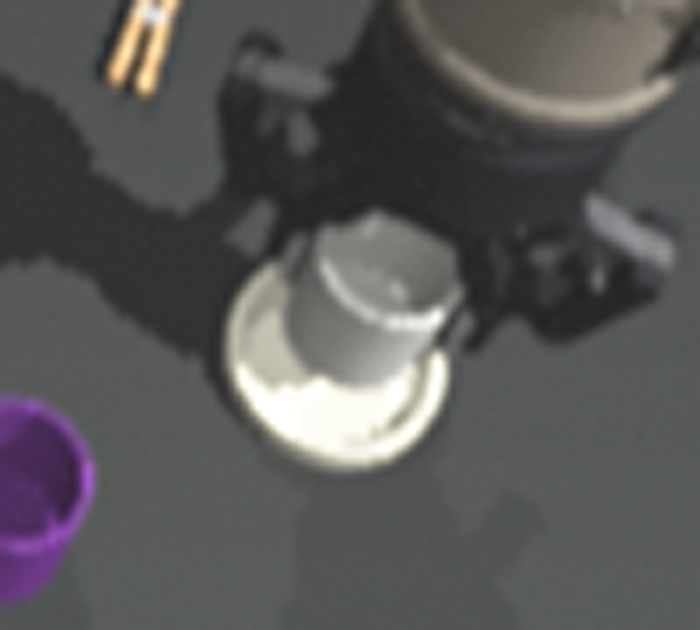

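Call:
send_rows([
  [-0.001,0,0.01,0],
  [0,0,0.01,0],
  [0,0,0.005,0],
  [0,0,0.003,0],
  [0,0,0.001,0],
  [0,0,0,0],
  [0,0,0,0],
])

```text
t: 29.35
tcp_pos: [0.5527, 0.3166, 0.0303]
eef_rot: [0.996, 0.093, 0.0, -0.0]
force: [0.8, 0.6, -0.9]
gripper_width: 0.0461
```

```bash
python3 - <<'E'
from h import *
go(.553,.3168,.0305)
s=grab("scene");crop(s,370,240,470,330,7,"s20c")
E
```

```text
t 29.35 tcp [0.5527 0.3166 0.0303] psi 10.68 zt [ 0.  0. -1.] j [ 0.4   0.75  1.42 -0.    0.98  1.78] F [ 0.8  0.6 -0.9] w 0.0461
turn -0.0 then shift 0.0003 -0.0001 -0.0002
```

View pics/s20c.png

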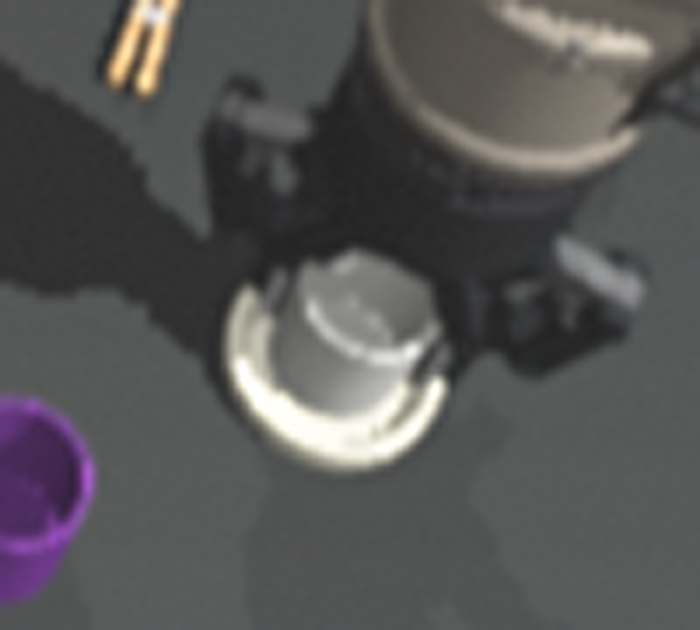

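Call:
send_rows([
  [0,0,0.0005,0],
  [0,0,0,0],
])

```text
t: 29.6
tcp_pos: [0.5528, 0.3166, 0.0302]
eef_rot: [0.996, 0.093, 0.0, -0.0]
force: [-1.8, 0.2, 3.1]
gripper_width: 0.046
```

Call:
send_rows([
  [0,0,0,0],
  [0,0,0,0],
  [0,0,0,0],
  [0,0,0,0],
  [0,0,0,0],
  [0,0,0,0],
], fingers=0)

```text
t: 30.2
tcp_pos: [0.5526, 0.3165, 0.0297]
eef_rot: [0.996, 0.093, -0.0, 0.0]
force: [0.6, -0.4, -0.5]
gripper_width: 0.0853
```

Call:
send_rows([
  [0,0,-0.01,0],
  [0,0,-0.02,0],
  [0,0,-0.04,0],
  [0,0,-0.045,0],
  [0,0,-0.045,0],
  [0,0,-0.02,0],
  [0,0,0,0],
])

```text
t: 30.9
tcp_pos: [0.5542, 0.3173, 0.215]
eef_rot: [0.996, 0.093, 0.004, -0.001]
force: [-0.0, -0.4, -0.5]
gripper_width: 0.0849
```

```bash
python3 - <<'E'
from h import *
go(.3768,.264,.21)
w=grab("wrist","w21");crop(w,240,110,400,240,4,"w21c")
print(proj(w,(.553,.3168,.014)),proj(w,(.553,.3168,.065)))
E
```

```text
t 30.9 tcp [0.5542 0.3173 0.215 ] psi 10.69 zt [ 0.008  0.003 -1.   ] j [ 0.4   0.56  1.22 -0.    1.36  1.78] F [-0.  -0.4 -0.5] w 0.0849
turn -0.0 then shift -0.1842 0.0195 0.005
(np.float64(318.82680575563137), np.float64(178.8364710754968)) (np.float64(318.931629225901), np.float64(187.97154818244343))
```

View pics/w21c.png

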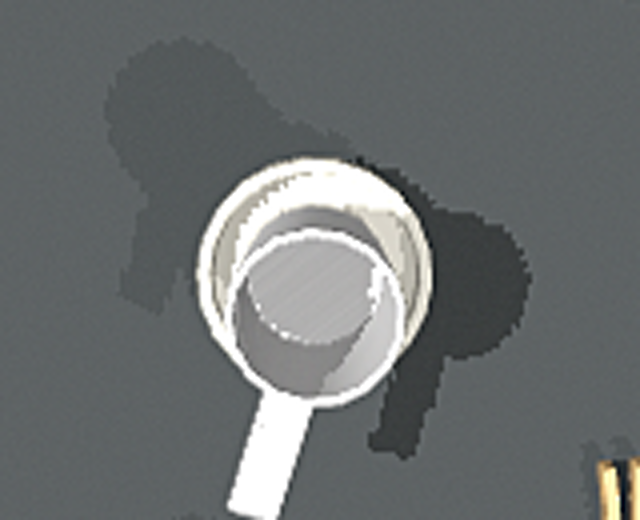

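Call:
send_rows([
  [-0.03,0.003,0,0],
  [-0.03,0.003,0,0],
  [-0.03,0.003,0,0],
  [-0.03,0.003,0,0],
  [-0.03,0.003,0,0],
  [-0.034,0.0045,0,0],
  [0,0,0,0],
  [0,0,0,0],
])

```text
t: 31.75
tcp_pos: [0.3749, 0.2631, 0.2092]
eef_rot: [0.996, 0.093, -0.0, 0.0]
force: [0.1, -1.4, 0.6]
gripper_width: 0.0852
```

```bash
python3 - <<'E'
from h import *
go(.3768,.264,.04)
w=grab("wrist","w22");print(proj(w,(.3768,.264,.095)),proj(w,(.3768,.264,0)))
E
```

```text
t 31.75 tcp [0.3749 0.2631 0.2092] psi 10.7 zt [-0.001 -0.001 -1.   ] j [ 0.44  0.24  1.73 -0.    1.17  1.83] F [ 0.1 -1.4  0.6] w 0.0852
turn -0.0 then shift 0.002 -0.0005 0.1692
(np.float64(317.9220883236585), np.float64(191.79584613771692)) (np.float64(317.82368415714507), np.float64(173.39203543413217))
```

View pics/w22.png

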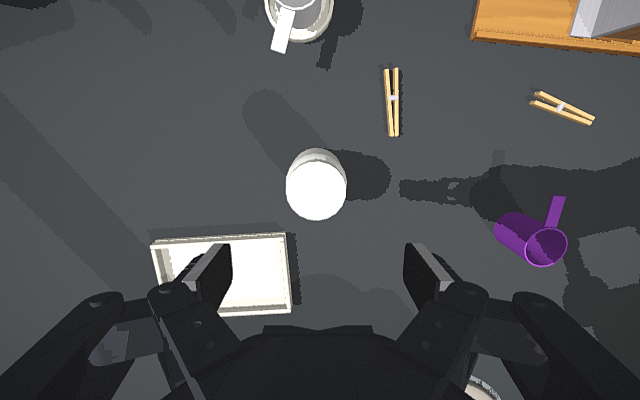

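Call:
send_rows([
  [0.004,-0.0015,0.02,0],
  [0,0,0.04,0],
  [0,0,0.04,0],
  [0,0,0.04,0],
  [0,0,0.027,0],
  [0,0,0.01,0],
  [0,0,0,0],
  [0,0,0,0],
])

```text
t: 32.6
tcp_pos: [0.3801, 0.2659, 0.0334]
eef_rot: [0.996, 0.093, 0.001, -0.0]
force: [-0.3, -1.1, -0.4]
gripper_width: 0.0852
```

```bash
python3 - <<'E'
from h import *
go(.3768,.264,.032)
w=grab("wrist","w23")
E
```

```text
t 32.6 tcp [0.3801 0.2659 0.0334] psi 10.68 zt [ 0.001  0.    -1.   ] j [ 0.45  0.51  1.93 -0.    0.71  1.83] F [-0.3 -1.1 -0.4] w 0.0852
turn -0.0 then shift -0.0036 0.0013 0.0014
```

View pics/w23.png

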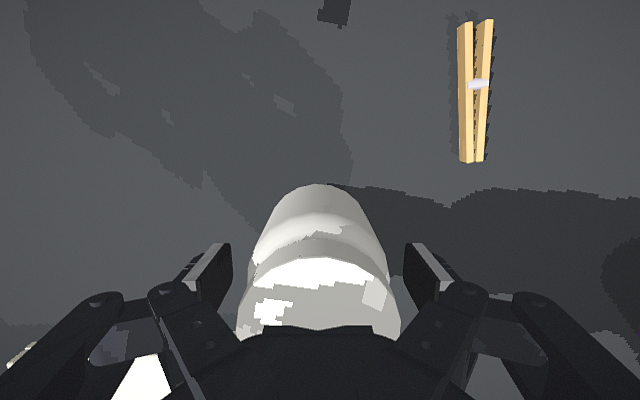

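Call:
send_rows([
  [0,0,0,0],
  [0,0,0,0],
  [0,0,0,0],
  [0,0,0,0],
  [0,0,0,0],
  [0,0,0,0],
  [0,0,0,0],
], fingers=1, squeeze=45)

```text
t: 33.35
tcp_pos: [0.3799, 0.2658, 0.0344]
eef_rot: [0.996, 0.093, 0.001, -0.0]
force: [-1.1, -1.9, 8.9]
gripper_width: 0.0627
```

Call:
send_rows([
  [0,0,-0.01,0],
  [0,0,-0.03,0],
  [0,0,-0.04,0],
  [0,0,-0.04,0],
  [0,0,-0.04,0],
  [0,0,-0.02,0],
  [0,0,0,0],
  [0,0,0,0],
])

```text
t: 34.15
tcp_pos: [0.3785, 0.2653, 0.2125]
eef_rot: [0.996, 0.093, -0.0, 0.0]
force: [-0.5, 0.4, -2.7]
gripper_width: 0.0628
```

```bash
python3 - <<'E'
from h import *
go(.526,-.288,.21)
w=grab("wrist","w24")
s=grab("scene");crop(s,340,100,500,240,5,"s24c")
E
```

```text
t 34.15 tcp [0.3785 0.2653 0.2125] psi 10.68 zt [-0. -0. -1.] j [ 0.45  0.25  1.72 -0.    1.18  1.83] F [-0.5  0.4 -2.7] w 0.0628
turn -0.0 then shift 0.0423 0.571 0.0025
```

View pics/w24.png

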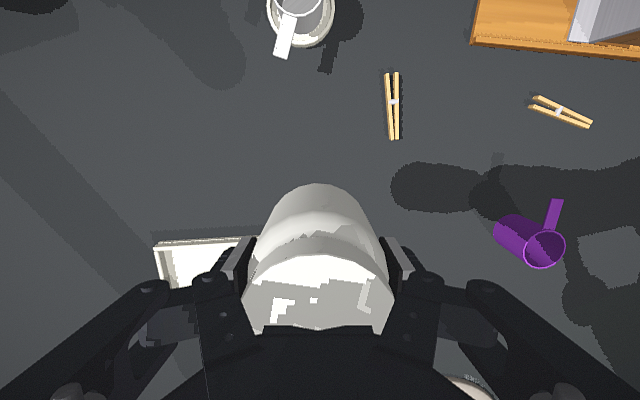

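View pics/s24c.png

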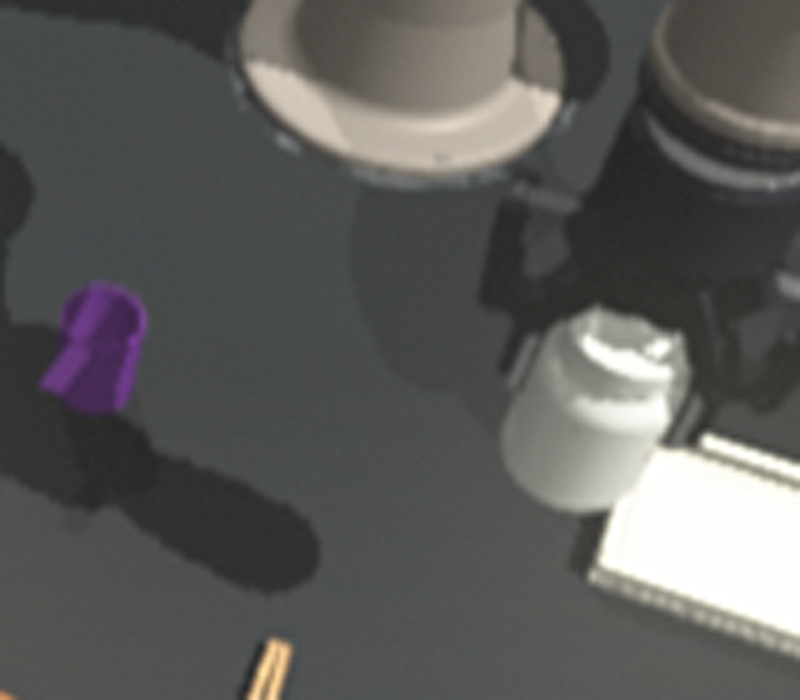

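Call:
send_rows([
  [0.0026,0.02,0,0],
  [0.0026,0.036,0,0],
  [0.0026,0.036,0,0],
  [0.0026,0.036,0,0],
  [0.0026,0.036,0,0],
  [0.0026,0.036,0,0],
  [0.0026,0.036,0,0],
  [0.0026,0.036,0,0],
  [0.0026,0.036,0,0],
  [0.0026,0.036,0,0],
])

```text
t: 35.25
tcp_pos: [0.4678, -0.069, 0.2111]
eef_rot: [0.996, 0.093, -0.002, -0.001]
force: [0.0, 0.5, -1.3]
gripper_width: 0.0625
```

Call:
send_rows([
  [0.0026,0.036,0,0],
  [0.0026,0.036,0,0],
  [0.0026,0.036,0,0],
  [0.0026,0.036,0,0],
  [0.0026,0.036,0,0],
  [0.0026,0.02,0,0],
  [0.0007,0.007,0,0],
  [0,0,0,0],
  [0,0,0,0],
])

```text
t: 36.15
tcp_pos: [0.5223, -0.2668, 0.2119]
eef_rot: [0.996, 0.093, -0.001, -0.001]
force: [-0.7, 0.3, -1.9]
gripper_width: 0.0626
```

```bash
python3 - <<'E'
from h import *
go(.526,-.288,.21)
w=grab("wrist","w25");print(proj(w,(.526,-.288,.014)))
E
```

```text
t 36.15 tcp [ 0.5223 -0.2668  0.2119] psi 10.71 zt [-0.002  0.002 -1.   ] j [-0.6   0.47  1.38  0.    1.3   0.78] F [-0.7  0.3 -1.9] w 0.0626
turn -0.0 then shift -0.0003 0.0215 0.0019
(np.float64(336.38243667869193), np.float64(176.89148549555065))
```

View pics/w25.png

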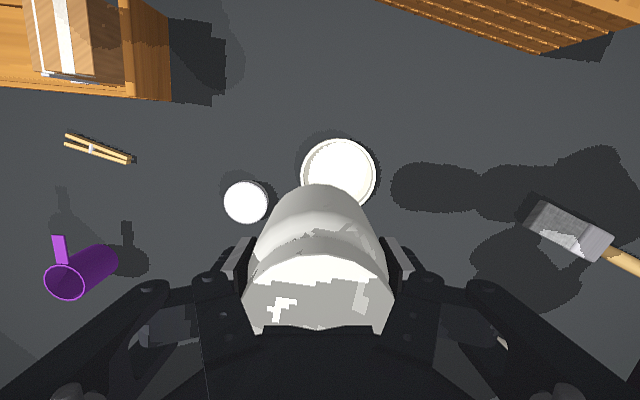

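Call:
send_rows([
  [0.001,0.012,0,0],
  [0.0005,0.0115,0,0],
  [0,0,0,0],
  [0,0,0,0],
])

```text
t: 36.6
tcp_pos: [0.5286, -0.2912, 0.2127]
eef_rot: [0.996, 0.093, -0.0, -0.0]
force: [0.0, -0.1, -1.6]
gripper_width: 0.0622
```

```bash
python3 - <<'E'
from h import *
go(.526,-.288,.1)
w=grab("wrist","w26");crop(w,230,120,410,340,3.5,"w26c")
p=np.array(ctrl.get_state()["tcp_pos"]);a=np.radians(10.7)
X=np.array([np.cos(a),np.sin(a)]);Y=np.array([np.sin(a),-np.cos(a)])
for u,v,z in[(318.5,184,p[2]-.0344)]:
    q=onz(w,u,v,z);d=(q-p)[:2];print("front bottom rel TCP",d@X,d@Y)
for u,v in [(301,0)]:pass
E
```

```text
t 36.6 tcp [ 0.5286 -0.2912  0.2127] psi 10.65 zt [-0.  0. -1.] j [-0.63  0.5   1.32  0.    1.32  0.75] F [ 0.  -0.1 -1.6] w 0.0622
turn -0.0 then shift -0.0019 -0.0036 0.1127
front bottom rel TCP 0.02693470570507807 0.00010011765222004334
```

View pics/w26c.png

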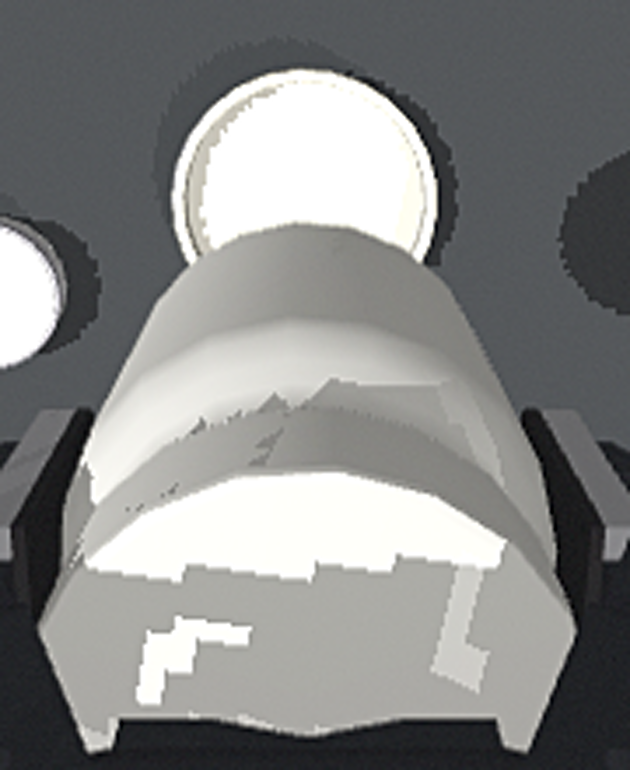

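```bash
python3 - <<'E'
from h import *
w=grab("wrist")
p=np.array(ctrl.get_state()["tcp_pos"]);a=np.radians(10.7)
X=np.array([np.cos(a),np.sin(a)]);Y=np.array([np.sin(a),-np.cos(a)])
q=onz(w,317.1,177.2,.014);d=(q-p)[:2];print(q,d@X,d@Y, d)
E
```

```text
[ 0.52763932 -0.28951355  0.014     ] -0.0006004781513775262 -0.0013762167012324967 [-0.00084556  0.0012408 ]
```

Call:
send_rows([
  [0.003,-0.0015,0.02,0],
  [0,0,0.04,0],
  [0,0,0.04,0],
  [0,0,0.035,0],
  [0,0,0.02,0],
  [0,0,0,0],
  [0,0,0,0],
])

```text
t: 37.4
tcp_pos: [0.5317, -0.289, 0.0584]
eef_rot: [0.996, 0.093, 0.0, 0.0]
force: [-0.0, 0.1, -1.3]
gripper_width: 0.0626
```

```bash
python3 - <<'E'
from h import *
go(.526,-.288,.04)
w=grab("wrist","w27");s=grab("scene");crop(s,200,110,300,210,6,"s27c")
E
```

```text
t 37.4 tcp [ 0.5317 -0.289   0.0584] psi 10.69 zt [ 0. -0. -1.] j [-0.62  0.66  1.5  -0.    0.98  0.76] F [-0.   0.1 -1.3] w 0.0626
turn -0.0 then shift -0.0054 -0.002 0.0184
```

View pics/w27.png

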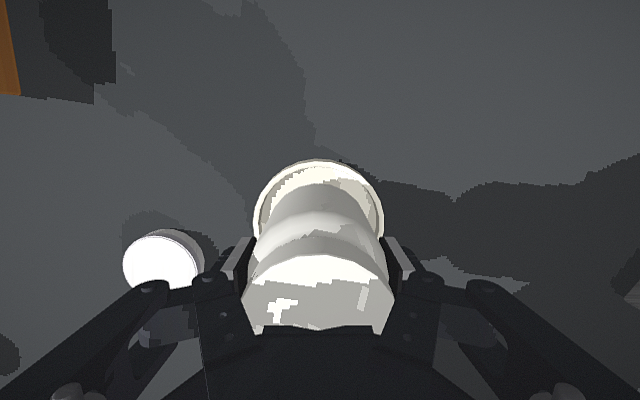

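View pics/s27c.png

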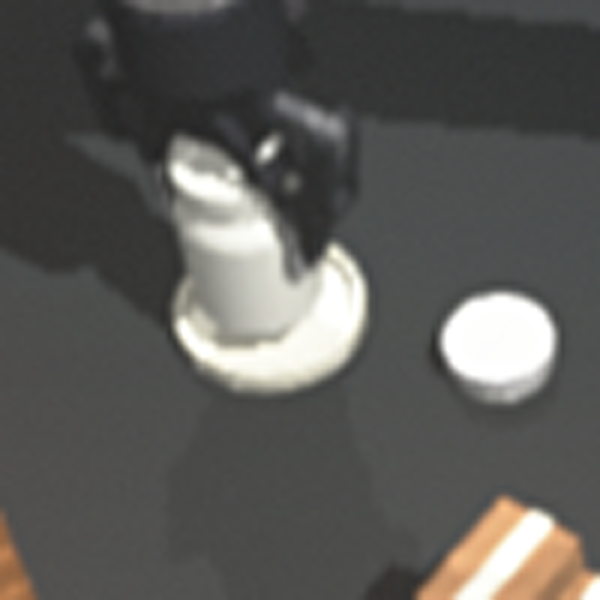

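Call:
send_rows([
  [0,0,0.01,0],
  [0,0,0.005,0],
  [0,0,0.003,0],
  [0,0,0,0],
  [0,0,0,0],
])

```text
t: 38.0
tcp_pos: [0.5313, -0.2889, 0.0398]
eef_rot: [0.996, 0.093, 0.0, 0.0]
force: [0.2, -0.5, -1.1]
gripper_width: 0.0626
```

```bash
python3 - <<'E'
from h import *
go(z=.0395)
s=grab("scene");crop(s,200,110,300,210,6,"s28c");grab("wrist","w28")
E
```

```text
t 38.0 tcp [ 0.5313 -0.2889  0.0398] psi 10.68 zt [ 0. -0. -1.] j [-0.62  0.69  1.52 -0.    0.94  0.76] F [ 0.2 -0.5 -1.1] w 0.0626
turn -0.0 then shift 0.0 0.0 0.0003
```

View pics/w28.png

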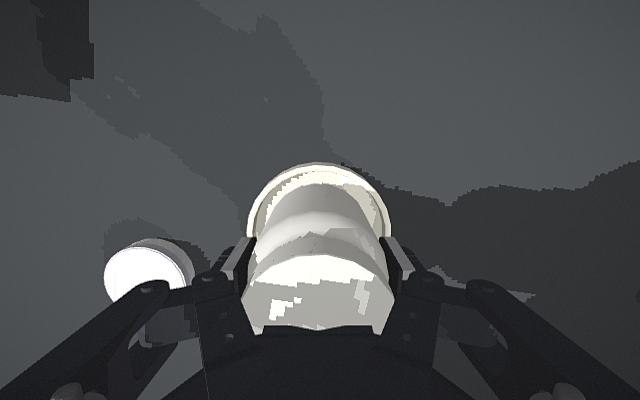

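View pics/s28c.png

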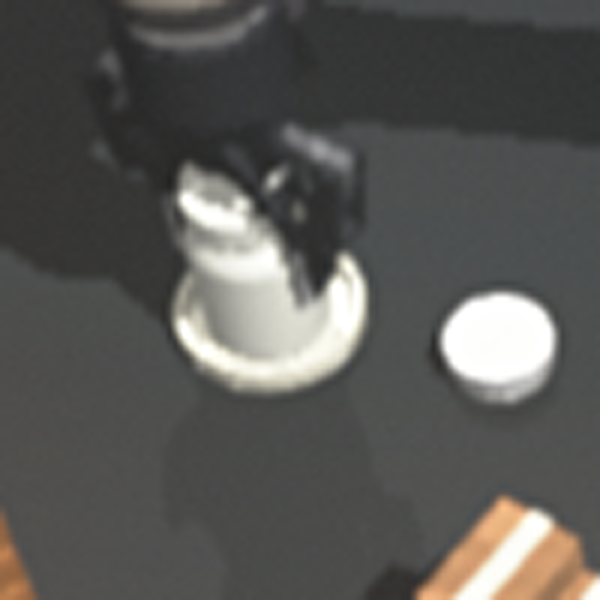

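Call:
send_rows([
  [0,0,0.0005,0],
  [0,0,0,0],
])

```text
t: 38.3
tcp_pos: [0.5313, -0.289, 0.0395]
eef_rot: [0.996, 0.093, 0.0, 0.0]
force: [-1.0, 0.2, -0.3]
gripper_width: 0.0625
```

Call:
send_rows([
  [0,0,0,0],
  [0,0,0,0],
  [0,0,0,0],
  [0,0,0,0],
  [0,0,0,0],
  [0,0,0,0],
  [0,0,0,0],
], fingers=0)

```text
t: 39.0
tcp_pos: [0.5313, -0.2889, 0.0393]
eef_rot: [0.996, 0.093, -0.0, 0.0]
force: [-0.3, 1.0, 0.7]
gripper_width: 0.0856
```

Call:
send_rows([
  [0,0,-0.01,0],
  [0,0,-0.02,0],
  [0,0,-0.04,0],
  [0,0,-0.045,0],
  [0,0,-0.045,0],
  [0,0,-0.03,0],
  [0,0,0,0],
  [0,0,0,0],
])

```text
t: 39.8
tcp_pos: [0.5313, -0.2888, 0.2303]
eef_rot: [0.996, 0.093, 0.001, 0.001]
force: [0.6, -0.1, -0.4]
gripper_width: 0.0852
```

```bash
python3 - <<'E'
from h import *
go()
w=grab("wrist","w29");print("dish",proj(w,(.5268,-.289,.014)),"jar top if centred",proj(w,(.5268,-.289,.1)))
crop(w,230,100,410,260,4,"w29c")
t=grab("top");crop(t,260,130,480,310,3.6,"t29c");crop(t,150,140,300,260,5,"t29d")
E
```

```text
t 39.8 tcp [ 0.5313 -0.2888  0.2303] psi 10.68 zt [ 0.001 -0.001 -1.   ] j [-0.62  0.49  1.29 -0.    1.36  0.76] F [ 0.6 -0.1 -0.4] w 0.0852
turn -0.0 then shift 0.0 0.0 -0.0
dish (np.float64(317.51059342173136), np.float64(177.76083711702455)) jar top if centred (np.float64(317.58185459378274), np.float64(194.50102725960488))
```

View pics/w29c.png

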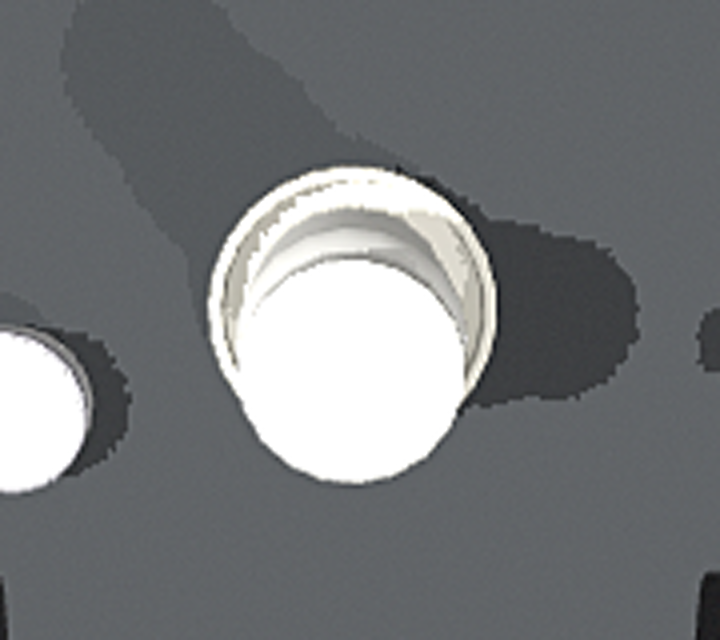

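View pics/t29c.png

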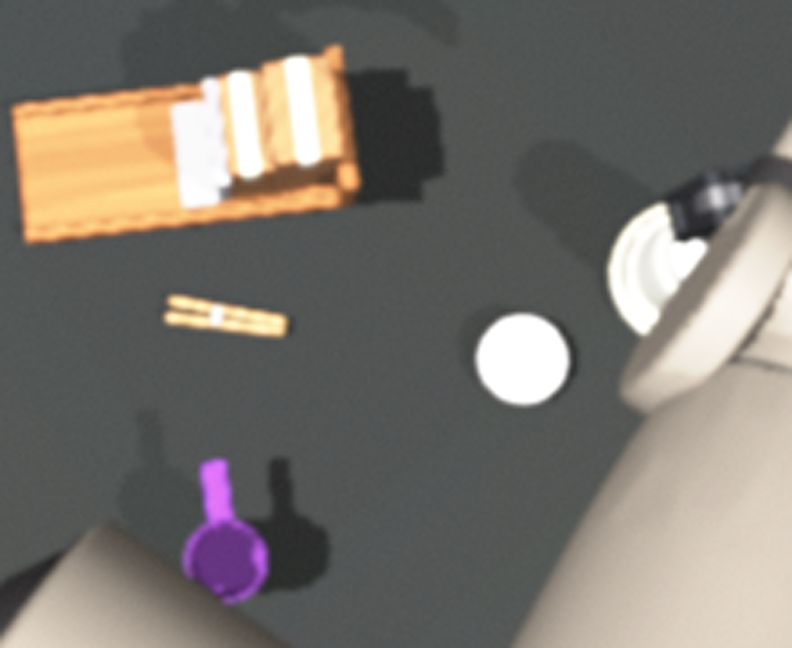

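```bash
python3 - <<'E'
from h import *
s=grab("scene","s30");crop(s,250,170,370,280,6,"s30c")
c=np.array([.6115,.0265]);a=np.radians(5.7);X=np.array([np.cos(a),np.sin(a)]);Y=np.array([-np.sin(a),np.cos(a)])
for n,x,y,z in[("stop face top L",-.033,-.027,.07),("R",.033,-.027,.07),("short top L",-.03,-.041,.086),("short R",.03,-.041,.086),("tall L",-.03,-.075,.106),("tall R",.03,-.075,.106)]:
    p=c+X*x+Y*y;u,v=proj(s,[*p,z]);print(n,((u-250)*6).round(),((v-170)*6).round())
E
```

```text
stop face top L 334.0 261.0
R 241.0 374.0
short top L 301.0 229.0
short R 215.0 332.0
tall L 232.0 164.0
tall R 144.0 266.0
```

View pics/s30c.png

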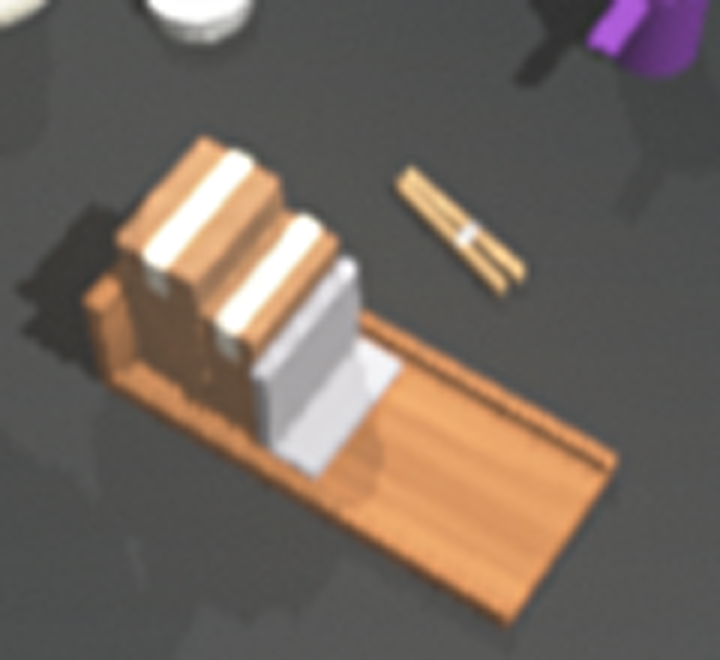

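View pics/s30.png

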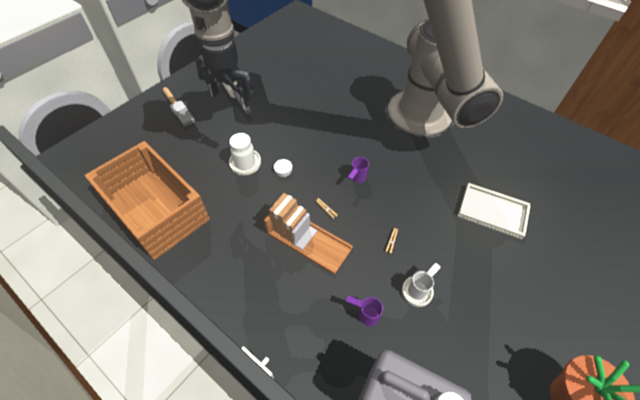

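```bash
python3 - <<'E'
from station import ctrl
print(ctrl.hand_in())
E
```

```text
the job is handed in; nothing more can be done
None
```

I put all four items away, pushed the stop up snug, and handed the job in at about 40 s of the 134 s. Nothing was knocked over. No verdict comes back, so the checks below are my own.

- **Tall carton:** it stands on the rack floor with a broad side against the fixed end wall. I slid it in until contact read about 7 N.
- **Short carton:** it stands broad side against the tall one, felt at about 6 N. In the last scene picture both cartons sit within about 3 mm of the rack's centre line.
- **End stop:** I pushed it from behind until the force rose to 11 N, at the position I had worked out for a packed row. The last scene picture shows no gaps. I could not read the joint value directly, and the calibration is only good to about 2 mm.
- **Measuring cup:** it is mouth up in the smaller dish, about 1 mm from centre in the wrist picture taken from above.
- **Detergent jar:** it stands upright in the larger dish, about 2 mm from centre in the same kind of view.

The gripper was open and well above everything at hand-in, and I left the purple cups alone.

One measurement disagreed. The wrist camera from higher up put the rack's centre line about 4 mm off from the close view. I placed the tall carton by the close view, and the later steps agreed with it.

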